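# Weigh the plugged-in medals and crate them

## Task

Catalogue the medal holders plugged into the turntable stand one after another, from the largest disc down to the smallest: pull each straight up out of its sprung socket, hang it by its eye on the scale's hook, lowering it gently so that the hook is never driven down to its stop, let go and leave it hanging until it has been still for a good second. Then stand it upright on the floor of a free bay of the plywood crate. Leave the other things on the desk where they are.

Things in the scene. Friction and masses are not known exactly. Their poses are not given: they have to be found in the camera images.
- medal_large: Medal holder, 156 mm high, about 220 g, upright silver disc 76 mm across, 10 mm thick, centred 74 mm up. 2 or 3 holders are present. Origin: centre of foot's underside; z up, x along the disc's axis, y across. Dark wooden plug foot 32 (x) x 46 (y) x 34 mm high with a catch groove in its +x face; square steel eye on top. May be used either way round (half turn about z)
- medal_large_eye (a point): Centre of the underside of the eye's top bar, 150 mm above the large holder's origin: rests on the hook. Eye: 10 mm thick (x), 38 mm wide (y) outside, from 114 to 156 mm up; opening 26 mm wide, from 118 to 150 mm up, open along x. Grasp it across the 38 mm width, about 136 mm up, from above
- medal_middle: Medal holder, 156 mm high, about 190 g, upright silver disc 60 mm across, 10 mm thick, centred 74 mm up. 2 or 3 holders are present. Origin: centre of foot's underside; z up, x along the disc's axis, y across. Dark wooden plug foot 32 (x) x 46 (y) x 34 mm high with a catch groove in its +x face; square steel eye on top. May be used either way round (half turn about z)
- medal_middle_eye (a point): Centre of the underside of the eye's top bar, 150 mm above the middle holder's origin: rests on the hook. Eye: 10 mm thick (x), 38 mm wide (y) outside, from 114 to 156 mm up; opening 26 mm wide, from 118 to 150 mm up, open along x. Grasp it across the 38 mm width, about 136 mm up, from above
- medal_small: Medal holder, 156 mm high, about 160 g, upright silver disc 44 mm across, 10 mm thick, centred 74 mm up. 2 or 3 holders are present. Origin: centre of foot's underside; z up, x along the disc's axis, y across. Dark wooden plug foot 32 (x) x 46 (y) x 34 mm high with a catch groove in its +x face; square steel eye on top. May be used either way round (half turn about z)
- medal_small_eye (a point): Centre of the underside of the eye's top bar, 150 mm above the small holder's origin: rests on the hook. Eye: 10 mm thick (x), 38 mm wide (y) outside, from 114 to 156 mm up; opening 26 mm wide, from 118 to 150 mm up, open along x. Grasp it across the 38 mm width, about 136 mm up, from above
- stand: Wooden turntable stand, not turning; plate 250 mm across; block 60 (x) x 230 mm (y), top 52 mm up. Origin: centre of underside. Sockets along its y at -85, 0, +85 mm, floor 20 mm up; a holder plugs in 32 mm deep, axes along the stand's. A sprung roller clicks into the foot's groove: pulling straight up takes 6 to 12 N, gives way within 10 mm, foot clear after 32 mm
- scale: Fixed hanging scale. Origin: on the desk straight below the hook's seat; z up. Grey column 28 x 40 mm, 282 mm high, centred 96 mm in +x of the origin on a base 85 mm square, 14 mm high. The hook reaches from the column towards -x; nothing stands below it
- hook_seat (a point): Middle of the flat top of the hook's arm, 235 mm above the desk unloaded. Arm 10 mm wide, 8 mm thick, along the scale's x; its free end, 30 to 36 mm in -x of this point, turns up 12 mm above the arm's top. Slip an eye on over the free end in the scale's +x, the holder's x along the hook, then lower it onto the arm here
- hook (a joint): Dip of the sprung hook in m: 0 unloaded, grows downward, bottom stop at 0.050. About 80 N/m: a hanging holder makes it dip 12 to 30 mm; it bobs for 2 or 3 s when let go
- crate: Loose plywood crate, 1.2 kg, 146 (x) x 66 (y) x 46 mm high, walls and floor 5 mm. Origin: centre of underside. Three open-topped bays along its x, centred at -47, 0 and +47 mm, each 42 (x) by 56 mm (y); a holder stands in one, its x along the crate's x (either way round)
- crown: Bystander, not to be moved: silver coin in a clear flat capsule, 60 mm across, 9 mm high; origin: centre of its underside
- magnifier: Bystander, not to be moved: amber glass lens in a steel ring, 70 mm across, 12 mm high, lying flat; origin: centre of its underside
- canister: Bystander, not to be moved: screw-top aluminium canister, 68 mm across, 100 mm high; origin: centre of its underside
- token_tin: Bystander, not to be moved: round tin of bronze tokens, 96 mm across, 42 mm high; origin: centre of its underside
- caliper: Bystander, not to be moved: brass caliper lying flat, 170 mm long along its y, jaws 60 mm towards its -x, 9 mm high; origin: centre of its underside
- token_stack: Bystander, not to be moved: stack of bronze tokens, 34 mm across, 24 mm high; origin: centre of its underside

How it is judged:
By the outcome, as a careful person would: the job done as asked, in the order asked, and still so for the second after the job is handed in, with the robot touching nothing.
Of medal_large, medal_middle, medal_small only 2 to 3 are there at a start; the rules pass over those that are not, and their reading is None.
At some moment in a run one of crate may be knocked a few centimetres aside while the robot is not near it.
Once in a run the grip may slacken for a moment while it holds something.
It also fails if it takes over 210 s, if anything falls off the work surface, if the arm or the gripper's body presses on something with over 40 N, if the wrist force passes 120 N, or if a joint passes its speed limit or range.

## Robot

A 6-joint arm with a two-finger parallel gripper is mounted at the origin on the work surface. World frame = base frame: x ahead of the robot, y to its left, z up, the work surface at z = 0. Lengths are in mm, angles in degrees, forces in N, time in s.
With the tool pointing down it reaches from about 225 to 875 mm from the base axis. Payload 3.4 kg.
Tool frame: the origin (TCP) lies midway between the tips of the shut fingers; the grasp point (between the pads) lies 19 mm behind it; z points along the fingers, y is the line along which they close (so a half turn about z gives the same grasp; the last joint's range is limited). The gripper opens to 85 mm and grips with 20 to 120 N. Pads are 22 mm wide; open, the fingers measure 114 mm over their backs; the gripper's body (76 mm by 85 mm) begins 54 mm behind the grasp point. The pads swing forward as they close: fully open they stand 13 mm farther back than shut.
Start: joints at [62.911, 15.808, 86.224, -0, 77.962, -6.933], TCP at [198.156, 539.812, 231.328] pointing down, gripper open.
Joint ranges: [-165.64, 165.64], [-43.16, 119.46], [12.63, 154.43], [-67.54, 247.53], [6.08, 155.33], [-154.97, 154.97]. Speed limits (degrees/s): [147.25, 147.25, 180, 180, 180, 180].

## Interface

Orientations are given as a 3x3 rotation matrix whose columns are the frame's x, y, z axes.
In Python, from cell import * gives the robot as it stands.
- The arm moves only by the tool send_rows, never from a script. Its argument "increments" is a list of rows, each a list of 3 entries, a list of its own where there are three numbers: the shift along the world's x, y, z in m, then the turn, a rotation vector about the world's x, y, z in degrees, then the finger opening in m, from 0 to 0.0854. A call has 1 to 10 rows; each row shifts and turns the commanded pose from where the row before left it; what a row does not reach is not made up. A row lasts 1/10 s, in which the tool goes at most 50 mm and 8.59 degrees, less where a joint would pass 70% of its speed; a pose out of reach is approached as far as the arm can. A call is refused whole if a number of a shift passes 0.05 or a number of a turn 8.59, either way. A call with a gripper value outside its range is refused whole. The fingers move at their own pace and stop on an object; "grip_force" is the grip in N (left out, the last holds). Time passes only in rows, so rows that do not move let the fingers close. It gives the time, the measured TCP pose, the force, the opening and the grip force at its end, in the units of the state.
- sense(): the state, without advancing time (a new reading comes with each control period).
- grab_frame(name): name is "scene" or "top" or "wrist"; returns a dict with "color" (480x640x3 uint8, blue, green, red), "z_map" (480x640 float32, mm along the optical axis (not along the pixel's ray), 0 where there is no reading), "K" (3x3 intrinsics, pixels), "pose" (4x4, takes a point from camera to world coordinates). Camera axes: x right, y down, z forward; pixel columns grow to the right and rows downward; lengths in mm; the calibration is good to about 2 mm. The wrist camera is an equidistant fisheye: a pixel r from the principal point sees the ray r / f radians off the axis. A picture is of the moment at which its call begins.
- sign_off(): hands the job in; it is judged then, once.
The state is a dict: "time_s": time; "joint_pos": joint angles; "joint_velocities": joint speeds; "joint_efforts": joint torques, N m; "eef_pos": TCP position; "tool_rot": TCP orientation; "ft_force": force on the tool from outside, world axes, zero at the start; "torque": the same for the moment, N m; "finger_gap": finger opening in mm; "grip_force": force on a finger pad.
Only numpy, scipy, OpenCV 4.12 (cv2) and the standard library are available. Lean on these libraries where they do the work, as an engineer would, in place of code of your own. Each camera call takes 0.05 s, during which the arm holds its last target. There are 200 camera calls.

## Working session

There is one attempt and no reset: what is moved stays moved. The work goes in short steps, Python scripts to look and compute and a tool call to move; the robot and the scene stay as the last step left them, time stands still between calls to the robot, and variables do not carry over. Pictures are saved under pics/ and viewed, at most 14 in all, crops included, and the job is handed in when it is done.

Besides the shell and the picture viewer there is one more tool, called as a command line: name --argument value ..., lists and objects as JSON in quotes. send_rows: Moves the arm, as the interface text tells. Its arguments: {"type":"object","properties":{"increments":{"type":"array"},"grip_force":{"type":"number"}},"required":["increments"]}

```bash
mkdir -p pics; ls; python3 - <<'E'
from cell import *
import cv2,numpy as np
for n in("scene","top"):
    f=grab_frame(n); cv2.imwrite(f"pics/{n}0.png",f["color"]); np.savez(f"{n}0.npz",**f); print(n,f["K"].tolist(),f["pose"].round(3).tolist())
s=sense(); print(s)
E
```

```text
pics
scene [[535.9175524065831, 0.0, 320.31918166540424], [0.0, 535.9175524065831, 245.017950358618], [0.0, 0.0, 1.0]] [[-0.628, 0.461, -0.628, 1210.974], [0.778, 0.372, -0.506, 517.544], [0.0, -0.806, -0.592, 755.372], [0.0, 0.0, 0.0, 1.0]]
top [[474.7095457533352, 0.0, 321.2135884482589], [0.0, 474.7095457533352, 238.13815599911655], [0.0, 0.0, 1.0]] [[0.029, -0.993, 0.115, 491.868], [-0.999, -0.025, 0.035, -10.876], [-0.032, -0.116, -0.993, 1017.837], [0.0, 0.0, 0.0, 1.0]]
{'time_s': 0.1, 'joint_pos': array([ 6.29114955e+01,  1.58432102e+01,  8.62885565e+01,  7.25564065e-04,
        7.79637208e+01, -6.93201281e+00]), 'joint_velocities': array([-0.05973447, -0.10102964, -0.10437797, -0.02625032,  0.08609232,
        0.04766161]), 'joint_efforts': array([ 2.06370118e-03, -4.17696726e+01, -2.46405834e+01, -1.94347290e-04,
        5.81243687e-03, -7.02581332e-06]), 'eef_pos': array([197.90705479, 539.35040537, 230.52997289]), 'tool_rot': array([[-9.38753963e-01,  3.44587295e-01, -7.69926727e-04],
       [ 3.44588089e-01,  9.38752824e-01, -1.47811535e-03],
       [ 2.13431121e-04, -1.65289422e-03, -9.99998611e-01]]), 'ft_force': array([-0.66781366, -0.36544562,  0.06465658]), 'torque': array([ 0.01293728, -0.01281113,  0.02118221]), 'grip_force': 0.0, 'finger_gap': 85.27831316366306}
```

View pics/scene0.png

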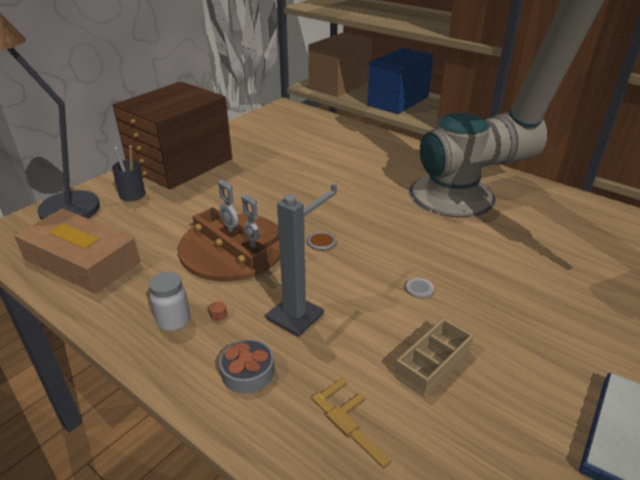

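View pics/top0.png

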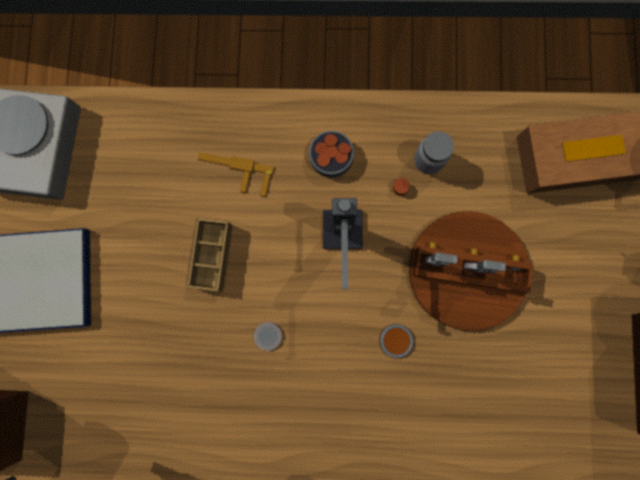

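Two holders are present, one in the middle socket (top ≈ 485,267) and one in the +y end socket (≈ 440,260). The scale's hook runs towards the robot from 343,210 to 345,288. The crate is at ≈ 210,255. Next I'll measure them from the point clouds.

```bash
cat > h.py <<'E'
import numpy as np, cv2
def cloud(f):
    z=f["z_map"].astype(float); v,u=np.mgrid[:480,:640]; K=f["K"]
    P=np.stack([(u-K[0,2])/K[0,0]*z,(v-K[1,2])/K[1,1]*z,z],-1)
    W=P@f["pose"][:3,:3].T+f["pose"][:3,3]; W[z==0]=np.nan
    return W
def onplane(f,uv,h):
    K=f["K"];d=f["pose"][:3,:3]@np.array([(uv[0]-K[0,2])/K[0,0],(uv[1]-K[1,2])/K[1,1],1]);o=f["pose"][:3,3]
    return o+d*(h-o[2])/d[2]
def rect(P):
    return cv2.minAreaRect(P[:,:2].astype(np.float32))
def sel(W,m,lo,hi):
    return W[m&(W[...,2]>lo)&(W[...,2]<hi)]
E
python3 - <<'E'
from h import *
np.set_printoptions(precision=1,suppress=True)
F={n:dict(np.load(n+"0.npz")) for n in("top","scene")}
T=cloud(F["top"]);S=cloud(F["scene"])
def box(W,u0,u1,v0,v1):
    m=np.zeros((480,640),bool);m[v0:v1,u0:u1]=1;return m
print("desk z",[np.nanmedian(T[300:330,u:u+30,2]) for u in(150,450,280)])
P=sel(T,box(T,180,240,205,305),38,56);print("crate",len(P),rect(P),P.mean(0))
P=sel(T,box(T,395,545,200,340),44,60);print("block",len(P),rect(P))
P=sel(T,box(T,395,545,200,340),8,30);print("plate",len(P),rect(P))
P=sel(T,box(T,320,370,195,300),215,262);print("hook",len(P),rect(P),np.median(P[:,2]),P.min(0),P.max(0))
P=sel(T,box(T,320,370,195,300),265,300);print("col",len(P),rect(P),np.median(P[:,2]))
P=sel(T,box(T,320,370,195,300),8,22);print("base",len(P),rect(P))
P=sel(S,box(S,296,345,180,225),215,262);print("hookS",len(P),rect(P),np.median(P[:,2]),P.min(0),P.max(0))
for nm,W,bb in(("top",T,[(415,462,240,280),(462,510,250,285)]),("scene",S,[(215,239,175,240),(239,262,190,250)])):
    for b in bb:
        P=sel(W,box(W,*b),125,185);print(nm,b,len(P),rect(P) if len(P) else 0,P.mean(0),P[:,2].max())
        P=sel(W,box(W,*b),162,185);print("   bar",len(P),rect(P) if len(P) else 0,P.mean(0))
for n in F:
    for b in([(400,545,200,340)] if n=="top" else [(190,285,170,270)]):
        u0,u1,v0,v1=b;cr=F[n]["color"][v0:v1,u0:u1];cv2.imwrite(f"pics/c_{n}.png",cv2.resize(cr,None,fx=5,fy=5,interpolation=cv2.INTER_CUBIC)[:600,:800])
E
```

```text
desk z [np.float64(-1.2360392964271796), np.float64(19.145867369535722), np.float64(-1.0633435589733722)]
crate 631 ((565.2392578125, 257.8561096191406), (67.36943817138672, 146.10568237304688), 85.01836395263672) [564.8 257.5  43.5]
block 2411 ((553.9185180664062, -287.11016845703125), (230.92115783691406, 70.21699523925781), 82.6862564086914)
plate 8136 ((532.2949829101562, -273.82891845703125), (260.0389099121094, 283.9510498046875), 84.99581146240234)
hook 524 ((559.2474365234375, -18.808015823364258), (39.010677337646484, 119.29353332519531), 88.93338012695312) 234.5781277945964 [499.6 -39.4 215.6] [619.2  -0.4 261.8]
col 423 ((630.9349365234375, -19.38530731201172), (28.344507217407227, 38.470664978027344), 1.3979992866516113) 269.50680174929585
base 914 ((628.8007202148438, -20.208454132080078), (84.23348236083984, 83.65518951416016), 1.2914390563964844)
hookS 412 ((571.2210693359375, -13.955883026123047), (143.9709014892578, 20.559215545654297), 9.037483215332031) 233.59919337054635 [499.  -26.  223.7] [641.1   5.6 261.8]
top (415, 462, 240, 280) 221 ((559.8637084960938, -201
[... 486 characters left out ...]
531864166259766, 14.546042442321777), 82.49424743652344) [ 549.1 -285.1  174.7]
scene (215, 239, 175, 240) 262 ((550.3406982421875, -280.62286376953125), (42.89531707763672, 17.395116806030273), 81.04932403564453) [ 552.1 -279.5  155.4] 176.2697273065288
   bar 108 ((550.2142944335938, -281.4254455566406), (41.27033996582031, 17.395116806030273), 81.04932403564453) [ 552.  -278.2  171.4]
scene (239, 262, 190, 250) 285 ((561.027099609375, -197.23915100097656), (42.4803352355957, 17.75322914123535), 85.28982543945312) [ 562.9 -195.5  155.4] 175.87073130103545
   bar 116 ((561.0120849609375, -197.42098999023438), (40.754844665527344, 17.75322914123535), 85.28982543945312) [ 563.  -194.3  171.8]
```

View pics/c_scene.png

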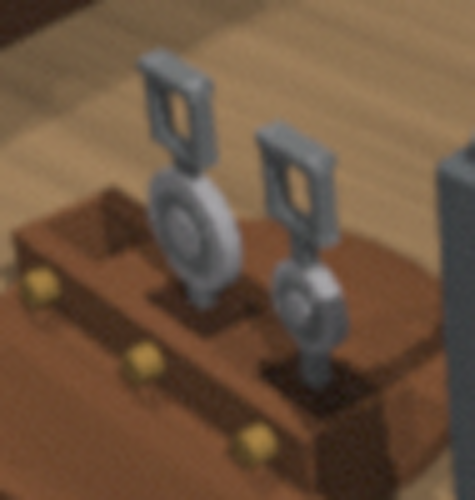

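The centre-socket holder has the clearly bigger disc, so it is the middle one. The +y-end holder is the small one, so the order is middle, then small. The stand's yaw is about -7°. I'll move over the centre holder.

send_rows --increments '[[[0.0175,-0.041,0.005],[0,0,1.31],0.065],[[0.0175,-0.041,0.005],[0,0,1.31],0.065],[[0.0175,-0.041,0.005],[0,0,1.31],0.065],[[0.0175,-0.041,0.005],[0,0,1.31],0.065],[[0.0175,-0.041,0.005],[0,0,1.31],0.065],[[0.0175,-0.041,0.005],[0,0,1.31],0.065],[[0.0175,-0.041,0.005],[0,0,1.31],0.065],[[0.0175,-0.041,0.005],[0,0,1.31],0.065],[[0.0175,-0.041,0.005],[0,0,1.31],0.065],[[0.0175,-0.041,0.005],[0,0,1.31],0.065]]' --grip_force 70

```text
time_s: 1.1
eef_pos: [373.2, 128.1, 281.4]
tool_rot: [[-0.993, 0.122, 0.0], [0.122, 0.993, 0.0], [-0.0, 0.0, -1.0]]
ft_force: [1.1, 0.0, -0.3]
finger_gap: 64.9
grip_force: 0.0
```

send_rows --increments '[[[0.0176,-0.0415,0],[0,0,0],0.065],[[0.0176,-0.0415,0],[0,0,0],0.065],[[0.0176,-0.0415,0],[0,0,0],0.065],[[0.0176,-0.0415,0],[0,0,0],0.065],[[0.0176,-0.0415,0],[0,0,0],0.065],[[0.0176,-0.0415,0],[0,0,0],0.065],[[0.0176,-0.0415,0],[0,0,0],0.065],[[0.0176,-0.0415,0],[0,0,0],0.065],[[0.0176,-0.0415,0],[0,0,0],0.065],[[0.0176,-0.0415,0],[0,0,0],0.065]]'

```text
time_s: 2.1
eef_pos: [549.4, -286.9, 280.7]
tool_rot: [[-0.992, 0.123, -0.001], [0.123, 0.992, 0.001], [0.001, 0.001, -1.0]]
ft_force: [1.3, 0.8, -0.2]
finger_gap: 65.1
grip_force: 0.0
```

send_rows --increments '[[[0,0,0],[0,0,0],0.065],[[0,0,0],[0,0,0],0.065],[[0,0,0],[0,0,0],0.065]]'

```text
time_s: 2.4
eef_pos: [548.6, -284.2, 280.9]
tool_rot: [[-0.992, 0.122, -0.001], [0.122, 0.992, 0.001], [0.001, 0.001, -1.0]]
ft_force: [-0.0, -0.8, 0.4]
finger_gap: 64.9
grip_force: 0.0
```

```bash
python3 - <<'E'
from cell import *
from h import *
np.set_printoptions(precision=3,suppress=True)
f=grab_frame("wrist");cv2.imwrite("pics/w1.png",f["color"]);np.savez("w1.npz",**f);print(f["K"],f["pose"])
s=sense();print(s["eef_pos"],s["tool_rot"],s["joint_pos"])
F=dict(np.load("top0.npz"));W=cloud(F)
m=np.zeros((480,640),bool);m[205:300,325:365]=1
P=sel(W,m,228,242);
for x in range(500,620,10):
    Q=P[(P[:,0]>=x)&(P[:,0]<x+10)];print(x,len(Q),Q.mean(0) if len(Q) else 0,Q[:,1].min() if len(Q) else 0,Q[:,1].max() if len(Q) else 0)
P=sel(W,m,242,262);print(P.mean(0),len(P),P[P[:,0]<530].mean(0))
E
```

```text
[[371.648   0.    322.035]
 [  0.    371.648 234.472]
 [  0.      0.      1.   ]] [[   0.123    0.953    0.278  477.38 ]
 [   0.992   -0.119   -0.033 -275.771]
 [   0.002    0.28    -0.96   425.157]
 [   0.       0.       0.       1.   ]]
[ 548.661 -283.927  281.365] [[-0.993  0.122 -0.   ]
 [ 0.122  0.993  0.001]
 [ 0.001  0.001 -1.   ]] [ -33.826   18.337   75.53     0.025   86.184 -116.822]
500 18 [507.948 -23.592 235.048] -27.70260117014199 -19.451542901553687
510 36 [515.329 -23.434 234.221] -27.638963338141195 -19.24029045717063
520 36 [525.17  -23.207 234.179] -27.415225543099908 -19.009201762418122
530 36 [535.027 -22.974 234.398] -27.20041781050078 -18.76444626640106
540 36 [544.966 -22.754 233.757] -26.927396448960337 -18.530307739476015
550 36 [554.857 -22.516 234.272] -26.701681780395635 -18.29548897610692
560 36 [564.808 -22.286 234.333] -26.545926936416205 -18.08607934135387
570 36 [574.786 -22.053 234.371] -26.236103867250666 -17.814294031428876
580 34 [584.871 -21.725 234.158] -26.038201968327932 -17.591922671419688
590 35 [594.972 -21.568 233.923] -25.807048382806197 -17.36067903543629
600 36 [604.952 -21.357 234.098] -25.637815551500726 -17.09737146281998
610 41 [614.83  -20.64  235.573] -38.56025942131827 -1.9016668694061742
[578.715 -21.218 249.876] 84 [502.118 -24.35  246.066]
```

View pics/w1.png

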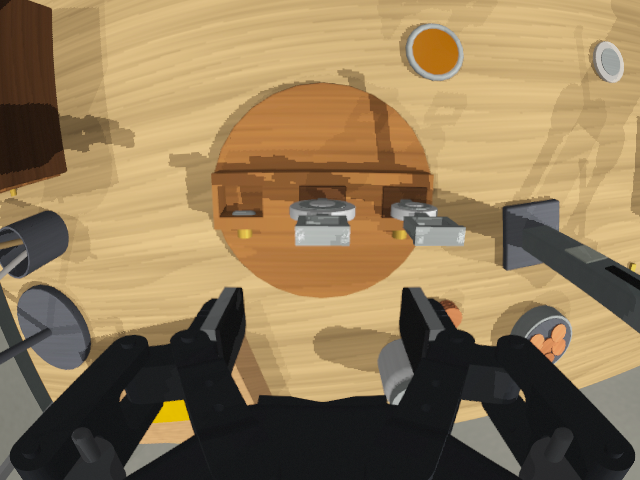

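The wrist view shows the centre holder's eye bar at (322,235), centred between the fingers, with the smaller holder to its right (438,235). I'll refine the eye position from this view.

```bash
cat >> h.py <<'E'
def fcloud(f):
    z=f["z_map"].astype(float); v,u=np.mgrid[:480,:640]; K=f["K"]
    a=(u-K[0,2])/K[0,0];b=(v-K[1,2])/K[1,1];r=np.hypot(a,b)+1e-9
    t=np.tan(r)/r; P=np.stack([a*t*z,b*t*z,z],-1)
    W=P@f["pose"][:3,:3].T+f["pose"][:3,3]; W[z==0]=np.nan
    return W
E
python3 - <<'E'
from h import *
np.set_printoptions(precision=1,suppress=True)
W=fcloud(dict(np.load("w1.npz")))
for u0,u1 in((280,365),(395,475)):
    m=np.zeros((480,640),bool);m[200:250,u0:u1]=1
    P=sel(W,m,171,182);print(len(P),rect(P),P.mean(0))
m=np.zeros((480,640),bool);m[150:280,205:440]=1
P=sel(W,m,46,58);print("block",rect(P),len(P),np.median(P[:,2]))
S=cloud(dict(np.load("scene0.npz")));m=np.zeros((480,640),bool);m[180:215,305:340]=1
P=sel(S,m,232,240)
for x in range(505,600,15):
    Q=P[(P[:,0]>=x)&(P[:,0]<x+15)];print(x,len(Q),Q.mean(0) if len(Q) else 0)
E
```

```text
1138 ((549.7462768554688, -283.9564514160156), (37.69526290893555, 14.555853843688965), 82.38452911376953) [ 549.1 -284.1  177.3]
1075 ((560.4667358398438, -199.97705078125), (38.886898040771484, 14.964882850646973), 82.96353912353516) [ 559.9 -201.   177.2]
block ((554.1767578125, -284.9648742675781), (231.37554931640625, 70.10077667236328), 82.72977447509766) 8566 53.68644215048022
505 30 [511.3 -19.5 234.2]
520 22 [528.5 -19.  233.1]
535 20 [542.9 -17.2 233.7]
550 26 [557.5 -17.8 233.7]
565 25 [571.9 -17.7 233.4]
580 23 [586.4 -16.4 233.3]
595 1 [595.6 -14.  232.6]
```

send_rows --increments '[[[0.0007,-0.0005,-0.025],[0,0,0],0.065],[[0,0,-0.03],[0,0,0],0.065],[[0,0,-0.03],[0,0,0],0.065],[[0,0,-0.03],[0,0,0],0.065],[[0,0,-0.02],[0,0,0],0.065],[[0,0,-0.013],[0,0,0],0.065],[[0,0,0],[0,0,0],0.065],[[0,0,0],[0,0,0],0.065]]'

```text
time_s: 3.25
eef_pos: [550.4, -285.5, 134.4]
tool_rot: [[-0.993, 0.122, 0.001], [0.122, 0.993, -0.001], [-0.001, -0.001, -1.0]]
ft_force: [-0.0, -0.8, 0.4]
finger_gap: 64.7
grip_force: 0.0
```

send_rows --increments '[[[0,0,0],[0,0,0],0.03],[[0,0,0],[0,0,0],0.03],[[0,0,0],[0,0,0],0.03],[[0,0,0],[0,0,0],0.03],[[0,0,0],[0,0,0],0.03],[[0,0,0],[0,0,0],0.03]]'

```text
time_s: 3.85
eef_pos: [550.8, -285.7, 135.0]
tool_rot: [[-0.992, 0.123, 0.003], [0.123, 0.992, -0.001], [-0.003, -0.0, -1.0]]
ft_force: [0.2, 1.8, 5.9]
finger_gap: 37.1
grip_force: 70.3
```

send_rows --increments '[[[0,0,0.004],[0,0,0],0.03],[[0,0,0.004],[0,0,0],0.03],[[0,0,0.005],[0,0,0],0.03],[[0,0,0.005],[0,0,0],0.03],[[0,0,0.006],[0,0,0],0.03],[[0,0,0.008],[0,0,0],0.03],[[0,0,0.008],[0,0,0],0.03],[[0,0,0.01],[0,0,0],0.03],[[0,0,0.015],[0,0,0],0.03],[[0,0,0.015],[0,0,0],0.03]]'

```text
time_s: 4.85
eef_pos: [549.4, -285.6, 214.5]
tool_rot: [[-0.992, 0.123, -0.001], [0.123, 0.992, 0.0], [0.001, 0.0, -1.0]]
ft_force: [0.5, -0.2, -1.8]
finger_gap: 37.0
grip_force: 71.3
```

send_rows --increments '[[[0,0,0.02],[0,0,0],0.03],[[0,0,0.02],[0,0,0],0.03],[[0,0,0.02],[0,0,0],0.03],[[0,0,0.005],[0,0,0],0.03],[[0,0,0],[0,0,0],0.03]]'

```text
time_s: 5.35
eef_pos: [550.0, -285.9, 279.6]
tool_rot: [[-0.992, 0.123, 0.002], [0.123, 0.992, -0.001], [-0.002, -0.001, -1.0]]
ft_force: [-0.7, -0.7, -1.1]
finger_gap: 37.0
grip_force: 71.4
```

send_rows --increments '[[[-0.016,0.022,0],[0,0,0.84],0.03],[[-0.016,0.027,0],[0,0,0.84],0.03],[[-0.016,0.027,0],[0,0,0.84],0.03],[[-0.016,0.027,0],[0,0,0.84],0.03],[[-0.016,0.027,0],[0,0,0.84],0.03],[[-0.01,0.027,0],[0,0,0.84],0.03],[[-0.01,0.027,0],[0,0,0.84],0.03],[[0,0.027,0],[0,0,0.84],0.03],[[0,0.027,0],[0,0,0.84],0.03],[[0,0.026,0],[0,0,0.84],0.03]]'

```text
time_s: 6.35
eef_pos: [448.6, -20.4, 277.2]
tool_rot: [[-1.0, -0.024, -0.002], [-0.024, 1.0, 0.001], [0.002, 0.001, -1.0]]
ft_force: [0.5, 0.0, -1.5]
finger_gap: 36.7
grip_force: 71.4
```

send_rows --increments '[[[0,0,-0.02],[0,0,0],0.03],[[0,0,-0.02],[0,0,0],0.03],[[0,0,-0.02],[0,0,0],0.03],[[0,0,-0.002],[0,0,0],0.03],[[0,0,0],[0,0,0],0.03],[[0,0,0],[0,0,0],0.03]]'

```text
time_s: 6.95
eef_pos: [450.3, -21.9, 217.0]
tool_rot: [[-1.0, -0.023, 0.001], [-0.023, 1.0, -0.0], [-0.001, -0.0, -1.0]]
ft_force: [-0.1, 0.1, -1.2]
finger_gap: 37.1
grip_force: 71.5
```

```bash
python3 - <<'E'
from cell import *
from h import *
np.set_printoptions(precision=2,suppress=True)
for n in("wrist","scene"):
    f=grab_frame(n);cv2.imwrite(f"pics/{n}2.png",f["color"]);np.savez(f"{n}2.npz",**f)
    W=fcloud(f) if n=="wrist" else cloud(f)
    m=np.ones((480,640),bool);
    P=W[(W[...,2]>228)&(W[...,2]<252)&(W[...,0]>495)&(W[...,0]<600)&(abs(W[...,1]+20)<25)]
    for x in range(495,600,15):
        Q=P[(P[:,0]>=x)&(P[:,0]<x+15)];print(x,len(Q),Q.mean(0) if len(Q) else 0,Q.max(0) if len(Q) else 0)
s=sense();print(s["eef_pos"],s["tool_rot"],s["ft_force"])
E
```

```text
495 0 0 0
510 0 0 0
525 0 0 0
540 0 0 0
555 0 0 0
570 0 0 0
585 0 0 0
495 52 [505.26 -18.98 238.62] [509.97 -14.2  247.4 ]
510 32 [517.35 -18.34 232.22] [524.53 -13.97 234.91]
525 36 [532.39 -17.8  232.26] [539.33 -13.16 234.79]
540 36 [547.9  -17.88 232.32] [554.74 -12.14 235.18]
555 33 [562.96 -16.41 232.14] [569.98 -11.82 234.77]
570 37 [577.51 -16.59 232.48] [584.95 -11.79 235.15]
585 29 [591.47 -14.98 232.18] [597.99 -10.78 234.44]
[450.54 -21.94 217.26] [[-1.   -0.02  0.  ]
 [-0.02  1.   -0.  ]
 [-0.   -0.   -1.  ]] [-0.13  0.51 -1.07]
```

View pics/wrist2.png

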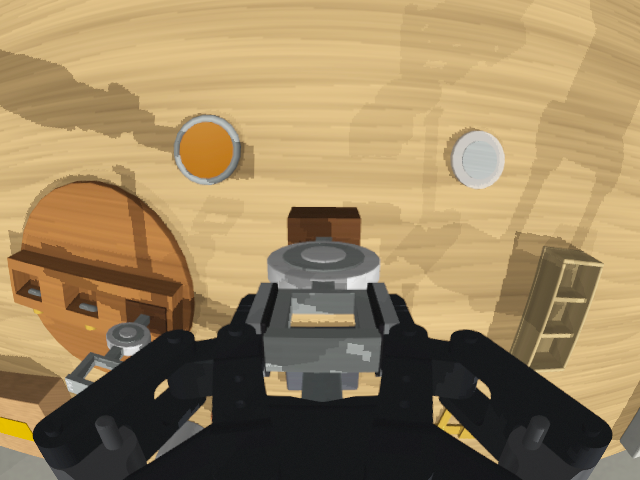

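View pics/scene2.png

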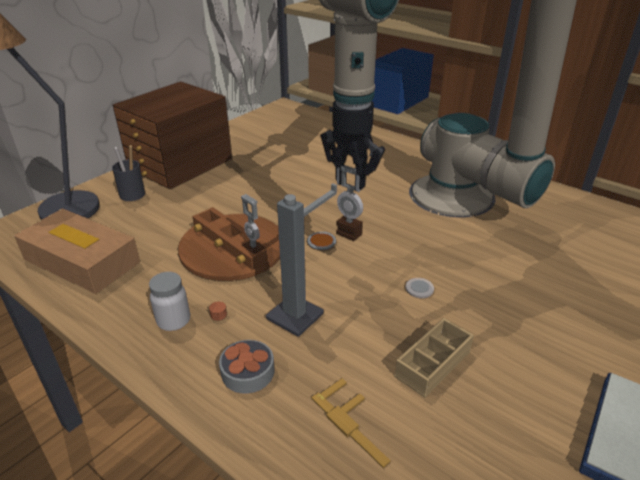

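The wrist view shows the holder gripped centrally and upright at (322,320). The scene view shows it in front of the hook tip. I'll compare the eye and hook in the same camera.

```bash
python3 - <<'E'
from h import *
np.set_printoptions(precision=1,suppress=True)
f=dict(np.load("scene2.npz"));W=cloud(f);c=f["color"].astype(int)
P=W[(abs(W[...,0]-450)<25)&(abs(W[...,1]+22)<35)&(W[...,2]>95)&(W[...,2]<262)]
for z in range(100,262,6):
    Q=P[(P[:,2]>=z)&(P[:,2]<z+6)]
    if len(Q): print(z,len(Q),Q.min(0),Q.max(0))
cv2.imwrite("pics/s2c.png",cv2.resize(f["color"][150:250,280:390],None,fx=6,fy=6,interpolation=cv2.INTER_CUBIC))
E
```

```text
100 52 [432.5 -41.7 100.4] [468.3   5.8 106. ]
106 84 [436.1 -41.  106. ] [468.4   5.9 111.9]
112 66 [432.1 -39.5 112. ] [465.1   5.3 117.9]
118 35 [433.1 -39.4 118.3] [465.9   5.7 123.9]
124 69 [436.1 -42.  124.3] [469.1   6.  130. ]
130 180 [432.3 -42.3 130.1] [467.8   5.7 136. ]
136 26 [437.6 -39.8 136. ] [468.3   4.4 141.3]
142 13 [448.3 -24.3 142. ] [454.8 -13.  147.9]
148 30 [450.1 -37.4 148.2] [456.9   0.9 153.9]
154 48 [448.  -42.3 154. ] [458.7   6.1 159.6]
160 44 [451.7 -44.9 160.1] [459.6   8.7 165.9]
166 71 [445.7 -48.9 166.1] [459.4  10.8 172. ]
172 68 [446.9 -49.4 172. ] [459.2  11.4 177.9]
178 63 [444.7 -49.8 178. ] [459.4  11.2 183.9]
184 72 [442.3 -46.2 184.5] [458.9   9.3 189.9]
190 61 [444.8 -42.  190. ] [457.9   8.4 195.8]
196 60 [444.9 -36.1 196. ] [457.2   2.5 201.9]
202 32 [442.3 -30.5 202. ] [455.9  -5.4 207.9]
208 13 [447.9 -24.7 208.9] [455.5 -13.4 214. ]
214 68 [443.6 -42.2 214.4] [461.8   5.6 220. ]
220 40 [445.7 -50.1 220. ] [463.8  10.8 226. ]
226 64 [441.8 -51.6 226.1] [462.9  12.5 232. ]
232 59 [443.6 -53.2 232.2] [463.1  12.8 238. ]
238 55 [445.3 -53.1 238. ] [463.6  12.5 243.8]
244 60 [443.6 -51.  244. ] [463.3  12.6 250. ]
250 83 [443.3 -50.7 250.4] [463.2  12.9 256. ]
256 96 [439.6 -51.6 256. ] [465.6  12.8 262. ]
```

View pics/s2c.png

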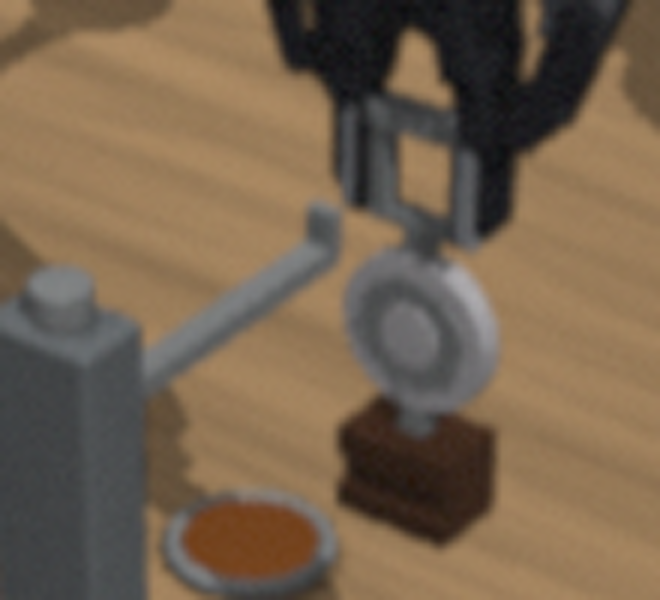

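send_rows --increments '[[[0.008,0.0001,0],[0,0,0],0.03],[[0.009,0.0001,0],[0,0,0],0.03],[[0.009,0.0001,0],[0,0,0],0.03],[[0.009,0.0001,0],[0,0,0],0.03],[[0.009,0.0001,0],[0,0,0],0.03],[[0.009,0.0001,0],[0,0,0],0.03],[[0.009,0.0001,0],[0,0,0],0.03],[[0.009,0.0001,0],[0,0,0],0.03],[[0.009,0.0001,0],[0,0,0],0.03],[[0.004,0.0001,0],[0,0,0],0.03]]'

```text
time_s: 8.05
eef_pos: [535.0, -20.7, 216.3]
tool_rot: [[-1.0, -0.024, 0.001], [-0.024, 1.0, 0.0], [-0.001, 0.0, -1.0]]
ft_force: [-0.9, 0.1, -2.0]
finger_gap: 37.2
grip_force: 70.8
```

send_rows --increments '[[[0,0,-0.006],[0,0,0],0.03],[[0,0,-0.006],[0,0,0],0.03],[[0,0,-0.004],[0,0,0],0.03],[[0,0,-0.002],[0,0,0],0.03],[[0,0,-0.002],[0,0,0],0.03],[[0,0,-0.003],[0,0,0],0.03],[[0,0,-0.003],[0,0,0],0.03],[[0,0,-0.002],[0,0,0],0.03],[[0,0,0],[0,0,0],0.03],[[0,0,0],[0,0,0],0.03]]'

```text
time_s: 9.05
eef_pos: [533.8, -20.7, 188.4]
tool_rot: [[-1.0, -0.023, -0.0], [-0.023, 1.0, 0.0], [0.0, 0.0, -1.0]]
ft_force: [-0.8, 0.4, -0.5]
finger_gap: 37.2
grip_force: 70.9
```

```bash
python3 - <<'E'
from cell import *
from h import *
f=grab_frame("scene");cv2.imwrite("pics/s3c.png",cv2.resize(f["color"][140:270,240:380],None,fx=4,fy=4,interpolation=cv2.INTER_CUBIC))
s=sense();print(s["eef_pos"],s["ft_force"],s["torque"])
E
```

```text
[533.83085936 -20.70128437 188.44748146] [-0.96543888  0.57446608 -1.2397747 ] [ 0.00424011  0.10153734 -0.04146184]
```

View pics/s3c.png

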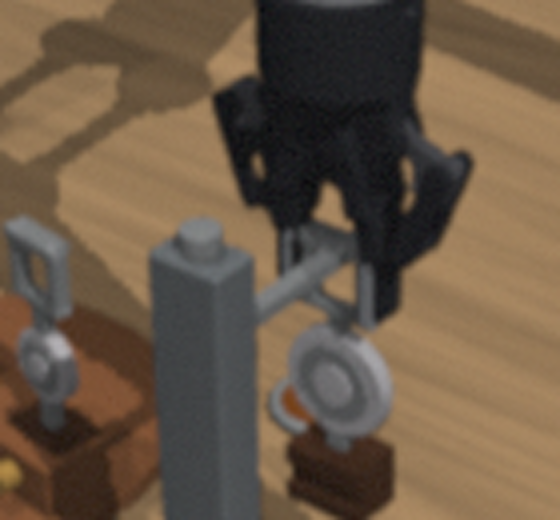

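The eye is threaded on the arm, with a dip of about 11 mm. I'll lower another 11 mm and let go.

send_rows --increments '[[[0,0,-0.002],[0,0,0],0.03],[[0,0,-0.002],[0,0,0],0.03],[[0,0,-0.002],[0,0,0],0.03],[[0,0,-0.002],[0,0,0],0.03],[[0,0,-0.002],[0,0,0],0.03],[[0,0,-0.001],[0,0,0],0.03],[[0,0,0],[0,0,0],0.03],[[0,0,0],[0,0,0],0.03],[[0,0,0],[0,0,0],0.03]]'

```text
time_s: 10.0
eef_pos: [534.0, -20.7, 177.5]
tool_rot: [[-1.0, -0.023, 0.0], [-0.023, 1.0, -0.0], [-0.0, -0.0, -1.0]]
ft_force: [1.2, 0.2, -0.0]
finger_gap: 37.2
grip_force: 70.9
```

send_rows --increments '[[[0,0,0],[0,0,0],0.04],[[0,0,0],[0,0,0],0.044],[[0,0,0],[0,0,0],0.065],[[0,0,0],[0,0,0],0.065],[[0,0,0],[0,0,0],0.065],[[0,0,0],[0,0,0],0.065]]'

```text
time_s: 10.6
eef_pos: [533.8, -20.7, 177.3]
tool_rot: [[-1.0, -0.023, -0.0], [-0.023, 1.0, 0.0], [0.0, 0.0, -1.0]]
ft_force: [-0.1, -0.7, -0.6]
finger_gap: 64.9
grip_force: 0.0
```

send_rows --increments '[[[0,0,0.01],[0,0,0],0.065],[[0,0,0.02],[0,0,0],0.065],[[0,0,0.025],[0,0,0],0.065],[[0,0,0.025],[0,0,0],0.065],[[0,0,0.01],[0,0,0],0.065],[[0,0,0.01],[0,0,0],0.065],[[0,0,0],[0,0,0],0.065],[[0,0,0],[0,0,0],0.065],[[0,0,0],[0,0,0],0.065],[[0,0,0],[0,0,0],0.065]]'

```text
time_s: 11.6
eef_pos: [533.4, -20.6, 276.3]
tool_rot: [[-1.0, -0.023, -0.002], [-0.023, 1.0, 0.0], [0.002, 0.0, -1.0]]
ft_force: [-0.3, 0.0, -0.5]
finger_gap: 64.9
grip_force: 0.0
```

```bash
cat > hang.py <<'E'
from cell import *
from h import *
import sys
np.set_printoptions(precision=1,suppress=True)
f=grab_frame("scene");W=cloud(f)
P=W[(abs(W[...,0]-535)<25)&(abs(W[...,1]+19)<48)&(W[...,2]>40)&(W[...,2]<275)]
Q=P[P[:,2]<100];print("foot",Q.mean(0),Q.min(0),Q.max(0))
D=P[(P[:,2]>100)&(P[:,2]<175)];print("disc",D.mean(0),D.min(0),D.max(0)); 
if len(D): print(rect(D))
s=sense();print(s["time_s"],s["eef_pos"],s["ft_force"])
if len(sys.argv)>1: cv2.imwrite(sys.argv[1],cv2.resize(f["color"][110:270,240:380],None,fx=3,fy=3,interpolation=cv2.INTER_CUBIC))
E
python3 hang.py pics/s4.png
```

```text
foot [540.4 -14.1  84. ] [515.6 -44.5  58.3] [552.9   5.4 100. ]
disc [538.  -15.8 140.6] [526.9 -49.3 100.2] [545.3  11.2 175. ]
((536.7265014648438, -18.774768829345703), (17.857099533081055, 60.89744567871094), 6.7142791748046875)
11.65 [533.5 -20.6 276.5] [-0.2 -0.4  0.8]
```

View pics/s4.png

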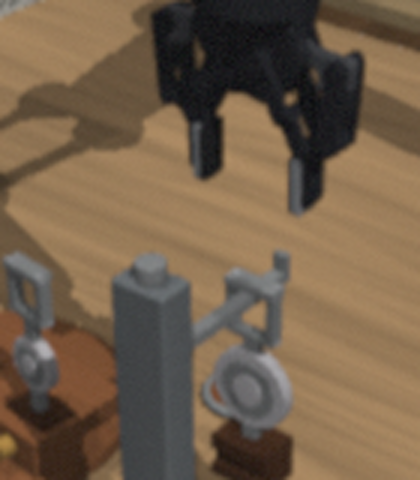

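It is hanging free. I'll wait for it to settle.

send_rows --increments '[[[0,0,0],[0,0,0],0.065],[[0,0,0],[0,0,0],0.065],[[0,0,0],[0,0,0],0.065],[[0,0,0],[0,0,0],0.065],[[0,0,0],[0,0,0],0.065],[[0,0,0],[0,0,0],0.065],[[0,0,0],[0,0,0],0.065],[[0,0,0],[0,0,0],0.065],[[0,0,0],[0,0,0],0.065],[[0,0,0],[0,0,0],0.065]]'

```text
time_s: 12.65
eef_pos: [533.8, -20.7, 277.3]
tool_rot: [[-1.0, -0.023, 0.0], [-0.023, 1.0, 0.0], [-0.0, 0.0, -1.0]]
ft_force: [0.3, -0.4, -0.1]
finger_gap: 65.0
grip_force: 0.0
```

send_rows --increments '[[[0,0,0],[0,0,0],0.065],[[0,0,0],[0,0,0],0.065],[[0,0,0],[0,0,0],0.065],[[0,0,0],[0,0,0],0.065],[[0,0,0],[0,0,0],0.065],[[0,0,0],[0,0,0],0.065],[[0,0,0],[0,0,0],0.065],[[0,0,0],[0,0,0],0.065],[[0,0,0],[0,0,0],0.065],[[0,0,0],[0,0,0],0.065]]'

```text
time_s: 13.65
eef_pos: [533.8, -20.7, 277.3]
tool_rot: [[-1.0, -0.023, -0.0], [-0.023, 1.0, 0.0], [0.0, 0.0, -1.0]]
ft_force: [-0.9, 0.8, -0.0]
finger_gap: 64.9
grip_force: 0.0
```

send_rows --increments '[[[0,0,0],[0,0,0],0.065],[[0,0,0],[0,0,0],0.065],[[0,0,0],[0,0,0],0.065],[[0,0,0],[0,0,0],0.065],[[0,0,0],[0,0,0],0.065],[[0,0,0],[0,0,0],0.065],[[0,0,0],[0,0,0],0.065],[[0,0,0],[0,0,0],0.065],[[0,0,0],[0,0,0],0.065],[[0,0,0],[0,0,0],0.065]]'

```text
time_s: 14.65
eef_pos: [533.9, -20.7, 277.3]
tool_rot: [[-1.0, -0.023, 0.0], [-0.023, 1.0, 0.0], [-0.0, 0.0, -1.0]]
ft_force: [0.3, 1.0, 0.3]
finger_gap: 65.0
grip_force: 0.0
```

```bash
python3 hang.py
```

```text
foot [540.4 -13.3  83.9] [516.5 -44.1  61.1] [553.1   5.5  99.8]
disc [537.9 -15.3 140.3] [526.  -47.6 101.3] [543.7  11.4 175. ]
((534.6196899414062, -18.009862899780273), (58.81383514404297, 17.594663619995117), 86.4034423828125)
14.7 [533.8 -20.7 277.3] [-0.1  0.7 -0.8]
```

send_rows --increments '[[[0,0,0],[0,0,0],0.065],[[0,0,0],[0,0,0],0.065],[[0,0,0],[0,0,0],0.065],[[0,0,0],[0,0,0],0.065],[[0,0,0],[0,0,0],0.065],[[0,0,0],[0,0,0],0.065],[[0,0,0],[0,0,0],0.065],[[0,0,0],[0,0,0],0.065],[[0,0,0],[0,0,0],0.065],[[0,0,0],[0,0,0],0.065]]'

```text
time_s: 15.7
eef_pos: [533.9, -20.7, 277.3]
tool_rot: [[-1.0, -0.023, -0.0], [-0.023, 1.0, 0.0], [0.0, 0.0, -1.0]]
ft_force: [-0.0, -0.2, 0.2]
finger_gap: 64.9
grip_force: 0.0
```

```bash
python3 hang.py
```

```text
foot [540.4 -13.2  83.8] [516.4 -43.9  59.8] [552.5   5.3  99.3]
disc [537.8 -15.2 140.3] [526.8 -48.4 100.4] [544.3  11.6 174.7]
((536.3687133789062, -18.300661087036133), (15.139349937438965, 59.942848205566406), 4.405228137969971)
15.75 [533.8 -20.7 277.3] [ 0.5 -0.5 -0.4]
```

send_rows --increments '[[[0,0,0],[0,0,0],0.065],[[0,0,0],[0,0,0],0.065],[[0,0,0],[0,0,0],0.065],[[0,0,0],[0,0,0],0.065],[[0,0,0],[0,0,0],0.065],[[0,0,0],[0,0,0],0.065],[[0,0,0],[0,0,0],0.065],[[0,0,0],[0,0,0],0.065],[[0,0,0],[0,0,0],0.065],[[0,0,0],[0,0,0],0.065]]'

```text
time_s: 16.75
eef_pos: [533.9, -20.7, 277.3]
tool_rot: [[-1.0, -0.023, 0.0], [-0.023, 1.0, 0.0], [-0.0, 0.0, -1.0]]
ft_force: [0.4, 0.3, 0.1]
finger_gap: 65.0
grip_force: 0.0
```

```bash
python3 hang.py; python3 - <<'E'
from cell import *
from h import *
np.set_printoptions(precision=1,suppress=True)
f=grab_frame("top");W=cloud(f)
m=np.zeros((480,640),bool);m[190:320,160:270]=1
P=sel(W,m,38,56);print("crate",len(P),rect(P))
P=W[(abs(W[...,0]-535)<15)&(abs(W[...,1]+22)<30)&(W[...,2]>195)&(W[...,2]<228)];print("eye",len(P),P.min(0),P.max(0),rect(P),np.median(P[:,2]))
E
```

```text
foot [540.4 -13.2  83.9] [515.9 -43.   60.6] [552.    6.4  99.3]
disc [537.8 -15.3 140.2] [527.2 -47.2 100.4] [544.1  11.3 174.7]
((535.511474609375, -17.82065773010254), (15.649477005004883, 58.7248649597168), 4.948802947998047)
16.8 [533.8 -20.7 277.3] [-0.2 -0.   0.7]
crate 642 ((565.3612670898438, 257.66253662109375), (67.46456146240234, 145.95086669921875), 84.68364715576172)Traceback (most recent call last):
  File "<stdin>", line 7, in <module>
    return umr_minimum(a, axis, None, out, keepdims, initial, where)
ValueError: zero-size array to reduction operation minimum which has no identity
```

It has been still for over 2 s. I'll regrasp it, lift it and withdraw.

send_rows --increments '[[[0,0,-0.02],[0,0,0],0.065],[[0,0,-0.025],[0,0,0],0.065],[[0,0,-0.025],[0,0,0],0.065],[[0,0,-0.015],[0,0,0],0.065],[[0,0,-0.01],[0,0,0],0.065],[[0,0,-0.005],[0,0,0],0.065],[[0,0,0],[0,0,0],0.065],[[0,0,0],[0,0,0],0.065]]'

```text
time_s: 17.65
eef_pos: [534.5, -20.8, 178.1]
tool_rot: [[-1.0, -0.023, 0.002], [-0.023, 1.0, -0.0], [-0.002, -0.0, -1.0]]
ft_force: [-0.1, -0.6, 0.1]
finger_gap: 65.1
grip_force: 0.0
```

send_rows --increments '[[[0,0,0],[0,0,0],0.03],[[0,0,0],[0,0,0],0.03],[[0,0,0],[0,0,0],0.03],[[0,0,0],[0,0,0],0.03],[[0,0,0],[0,0,0],0.03],[[0,0,0],[0,0,0],0.03]]'

```text
time_s: 18.25
eef_pos: [534.2, -20.8, 177.5]
tool_rot: [[-1.0, -0.023, 0.001], [-0.023, 1.0, -0.0], [-0.001, -0.0, -1.0]]
ft_force: [1.4, 0.1, -0.8]
finger_gap: 37.0
grip_force: 69.8
```

send_rows --increments '[[[0,0,0.005],[0,0,0],0.03],[[0,0,0.005],[0,0,0],0.03],[[0,0,0.005],[0,0,0],0.03],[[0,0,0.005],[0,0,0],0.03],[[0,0,0.005],[0,0,0],0.03],[[0,0,0.005],[0,0,0],0.03],[[0,0,0.005],[0,0,0],0.03],[[0,0,0.005],[0,0,0],0.03],[[0,0,0],[0,0,0],0.03],[[0,0,0],[0,0,0],0.03]]'

```text
time_s: 19.25
eef_pos: [533.8, -20.7, 217.4]
tool_rot: [[-1.0, -0.023, 0.0], [-0.023, 1.0, 0.0], [-0.0, 0.0, -1.0]]
ft_force: [0.1, -0.3, -3.2]
finger_gap: 37.5
grip_force: 70.1
```

```bash
python3 hang.py pics/s5.png
```

```text
hang.py:7: RuntimeWarning: Mean of empty slice.
  Q=P[P[:,2]<100];print("foot",Q.mean(0),Q.min(0),Q.max(0))
  ret = um.true_divide(
Traceback (most recent call last):
  File "hang.py", line 7, in <module>
    Q=P[P[:,2]<100];print("foot",Q.mean(0),Q.min(0),Q.max(0))
                                           ~~~~~^^^
ValueError: zero-size array to reduction operation minimum which has no identity
```

```bash
cat > held.py <<'E'
# held holder: disc y-width profile -> disc centre z in scene camera
from cell import *
from h import *
np.set_printoptions(precision=1,suppress=True)
f=grab_frame("scene");W=cloud(f);s=sense();e=s["eef_pos"]
P=W[(abs(W[...,0]-e[0]-2)<22)&(abs(W[...,1]-e[1]-2.7)<38)&(W[...,2]>e[2]-125)&(W[...,2]<e[2]+50)]
D=P[(P[:,2]>e[2]-82)&(P[:,2]<e[2]-2)];w=[]
for z in np.arange(e[2]-75,e[2]-5,5):
    Q=D[abs(D[:,2]-z)<3]; w.append((z,np.ptp(Q[:,1]) if len(Q) else 0))
w=np.array(w);k=w[:,1]>45;print("disc z mid",w[k,0].mean(),"width",w[:,1].max(),"expect",e[2]-114.5+74,"foot min z",P[:,2].min(),"expect",e[2]-114.5)
print(s["time_s"],e,s["ft_force"],s["finger_gap"])
E
python3 held.py
```

```text
disc z mid 177.06976802608048 width 58.76303205636913 expect 176.56976802608048 foot min z 98.7051511954553 expect 102.56976802608048
19.35 [533.7 -20.6 217.1] [ 1.1  0.1 -3. ] 37.21540044530546
```

send_rows --increments '[[[-0.004,-0.0001,0],[0,0,0],0.03],[[-0.009,-0.0001,0],[0,0,0],0.03],[[-0.009,-0.0001,0],[0,0,0],0.03],[[-0.009,-0.0001,0],[0,0,0],0.03],[[-0.009,-0.0001,0],[0,0,0],0.03],[[-0.009,-0.0001,0],[0,0,0],0.03],[[-0.009,-0.0001,0],[0,0,0],0.03],[[-0.009,-0.0001,0],[0,0,0],0.03],[[-0.01,-0.0001,0],[0,0,0],0.03],[[-0.009,-0.0001,0],[0,0,0],0.03]]'

```text
time_s: 20.35
eef_pos: [446.9, -21.7, 217.3]
tool_rot: [[-1.0, -0.023, -0.0], [-0.023, 1.0, 0.0], [0.0, 0.0, -1.0]]
ft_force: [-0.6, 0.0, -2.3]
finger_gap: 36.9
grip_force: 70.1
```

send_rows --increments '[[[0,0.025,0.003],[0,0,-0.65],0.03],[[0,0.025,0.003],[0,0,-0.65],0.03],[[0.01,0.028,0.003],[0,0,-0.65],0.03],[[0.015,0.028,0.003],[0,0,-0.65],0.03],[[0.02,0.028,0.003],[0,0,-0.65],0.03],[[0.025,0.028,0.003],[0,0,-0.65],0.03],[[0.025,0.028,0.003],[0,0,-0.65],0.03],[[0.025,0.028,0.002],[0,0,-0.65],0.03],[[0.022,0.028,0],[0,0,-0.65],0.03],[[0.022,0.028,0],[0,0,-0.65],0.03]]'

```text
time_s: 21.35
eef_pos: [612.5, 253.3, 240.2]
tool_rot: [[-0.996, 0.09, -0.0], [0.09, 0.996, -0.0], [0.0, -0.0, -1.0]]
ft_force: [0.9, -0.3, -1.4]
finger_gap: 37.3
grip_force: 70.8
```

send_rows --increments '[[[0,0,0],[0,0,0],0.03],[[0,0,0],[0,0,0],0.03],[[0,0,0],[0,0,0],0.03],[[0,0,0],[0,0,0],0.03]]'

```text
time_s: 21.75
eef_pos: [611.1, 251.3, 240.6]
tool_rot: [[-0.996, 0.091, -0.0], [0.091, 0.996, -0.0], [0.0, -0.0, -1.0]]
ft_force: [0.1, 0.1, -1.5]
finger_gap: 37.3
grip_force: 71.3
```

```bash
python3 held.py; cat > crate.py <<'E'
from cell import *
from h import *
import sys
np.set_printoptions(precision=2,suppress=True)
s=sense()
for n in("wrist","top"):
    f=grab_frame(n)
    if n=="wrist": cv2.imwrite(sys.argv[1],f["color"])
    W=fcloud(f) if n=="wrist" else cloud(f)
    P=W[(abs(W[...,0]-565)<130)&(abs(W[...,1]-258)<90)&(W[...,2]>38)&(W[...,2]<54)];print(n,len(P),rect(P),P.mean(0) if len(P) else 0)
print(s["eef_pos"],s["tool_rot"])
E
python3 crate.py pics/w6.png
```

```text
disc z mid 200.76381043985015 width 59.42478433078446 expect 200.26381043985015 foot min z 122.2368238999851 expect 126.26381043985015
21.8 [611.3 251.4 240.8] [ 0.3 -0.2 -1.3] 37.00669243259497
wrist 2782 ((565.810791015625, 260.4560852050781), (66.94580078125, 144.86932373046875), 84.4176025390625) [551.7  263.25  45.28]
top 544 ((565.315185546875, 257.6087341308594), (67.55581665039062, 146.16468811035156), 84.93312072753906) [554.31 255.13  43.07]
[611.3  251.36 240.76] [[-1.    0.09  0.  ]
 [ 0.09  1.   -0.  ]
 [-0.   -0.   -1.  ]]
```

View pics/w6.png

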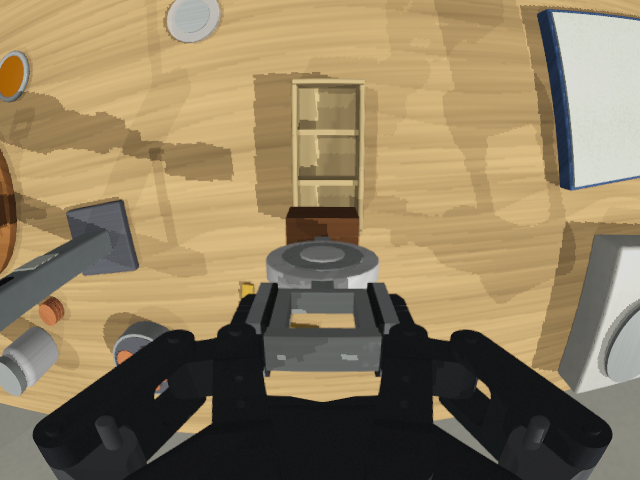

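The crate lies below and ahead in view, at 292–365 × 80–230, and the holder is centred in the grip at column 322. I'll align with the far bay and come down to just above it.

send_rows --increments '[[[0.0012,0.004,-0.01],[0,0,0],0.03],[[0,0,-0.02],[0,0,0],0.03],[[0,0,-0.02],[0,0,0],0.03],[[0,0,-0.01],[0,0,0],0.03],[[0,0,0],[0,0,0],0.03],[[0,0,0],[0,0,0],0.03],[[0,0,0],[0,0,0],0.03]]'

```text
time_s: 22.6
eef_pos: [613.8, 256.6, 181.5]
tool_rot: [[-0.996, 0.09, 0.002], [0.09, 0.996, 0.001], [-0.002, 0.001, -1.0]]
ft_force: [-0.1, 1.2, -2.4]
finger_gap: 37.1
grip_force: 71.3
```

```bash
python3 - <<'E'
from cell import *
from h import *
np.set_printoptions(precision=1,suppress=True)
s=sense();e=s["eef_pos"];R=s["tool_rot"];print(e)
for n in("wrist","scene"):
    f=grab_frame(n);W=fcloud(f) if n=="wrist" else cloud(f)
    L=(W-e)@R   # tool coords: x ~ -crate x, y ~ crate y
    o=e[2]-114.5
    def q(m,t):
        P=L[m]; 
        if len(P)>20: print(n,t,len(P),np.percentile(P[:,:2],[1,99],axis=0).ravel())
    z=W[...,2];near=(abs(L[...,0])<30)&(abs(L[...,1])<45)
    q(near&(z>o+6)&(z<o+36),"foot"); q(near&(z>o+50)&(z<o+98),"disc")
    q((abs(L[...,0]-47)<110)&(abs(L[...,1])<50)&(z>38)&(z<52),"crate")
    if n=="scene": cv2.imwrite("pics/s7.png",cv2.resize(f["color"][250:410,370:500],None,fx=4,fy=3.7,interpolation=cv2.INTER_CUBIC))
E
```

```text
[613.8 256.6 181.5]
wrist foot 2233 [  1.4 -22.6  17.8  22.5]
wrist disc 3419 [ -1.3 -28.    9.1  27.6]
wrist crate 4154 [-15.6 -33.4 120.3  32.3]
scene foot 647 [-16.3 -20.8  15.8  25.4]
scene disc 708 [ -7.4 -25.7   5.   31.4]
scene crate 614 [-26.5 -30.3 120.2  35.2]
```

View pics/s7.png

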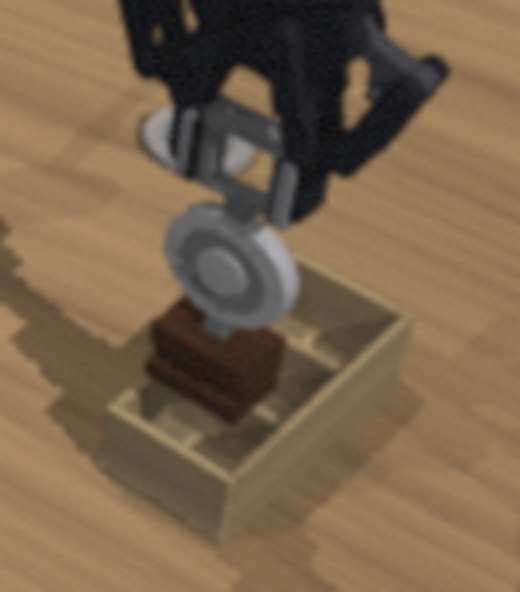

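Alignment is good in both views (within 1 mm), so I'll lower it into the bay.

send_rows --increments '[[[0,0,-0.01],[0,0,0],0.03],[[0,0,-0.01],[0,0,0],0.03],[[0,0,-0.01],[0,0,0],0.03],[[0,0,-0.01],[0,0,0],0.03],[[0,0,-0.008],[0,0,0],0.03],[[0,0,-0.005],[0,0,0],0.03],[[0,0,-0.004],[0,0,0],0.03],[[0,0,-0.002],[0,0,0],0.03],[[0,0,0],[0,0,0],0.03],[[0,0,0],[0,0,0],0.03]]'

```text
time_s: 23.7
eef_pos: [613.3, 256.4, 121.7]
tool_rot: [[-0.996, 0.09, 0.001], [0.09, 0.996, 0.0], [-0.001, 0.0, -1.0]]
ft_force: [0.1, -0.4, -2.3]
finger_gap: 37.1
grip_force: 71.3
```

send_rows --increments '[[[0,0,-0.001],[0,0,0],0.03],[[0,0,0],[0,0,0],0.03],[[0,0,0],[0,0,0],0.03]]'

```text
time_s: 24.0
eef_pos: [613.1, 256.3, 120.5]
tool_rot: [[-0.996, 0.09, 0.0], [0.09, 0.996, 0.0], [-0.0, 0.0, -1.0]]
ft_force: [0.4, -0.8, -2.3]
finger_gap: 37.0
grip_force: 71.3
```

Still hanging, about 1 mm above the floor. I'll lower until it touches, then release.

send_rows --increments '[[[0,0,-0.001],[0,0,0],0.03],[[0,0,-0.0005],[0,0,0],0.03],[[0,0,0],[0,0,0],0.03],[[0,0,0],[0,0,0],0.03]]'

```text
time_s: 24.4
eef_pos: [613.3, 256.4, 119.9]
tool_rot: [[-0.996, 0.09, 0.001], [0.09, 0.996, 0.0], [-0.001, 0.0, -1.0]]
ft_force: [-2.2, -1.5, 5.7]
finger_gap: 37.2
grip_force: 72.0
```

send_rows --increments '[[[0,0,0],[0,0,0],0.041],[[0,0,0],[0,0,0],0.045],[[0,0,0],[0,0,0],0.05],[[0,0,0],[0,0,0],0.058],[[0,0,0],[0,0,0],0.058],[[0,0,0.01],[0,0,0],0.058],[[0,0,0.02],[0,0,0],0.058],[[0,0,0.03],[0,0,0],0.058],[[0,0,0.04],[0,0,0],0.06],[[0,0,0.04],[0,0,0],0.065]]'

```text
time_s: 25.4
eef_pos: [612.8, 256.2, 260.7]
tool_rot: [[-0.996, 0.09, -0.0], [0.09, 0.996, 0.0], [0.0, 0.0, -1.0]]
ft_force: [-0.5, 0.6, 0.2]
finger_gap: 64.8
grip_force: 0.0
```

send_rows --increments '[[[-0.025,-0.04,0.02],[0,0,0],0.065],[[-0.025,-0.04,0],[0,0,0],0.065],[[-0.025,-0.04,0],[0,0,0],0.065],[[-0.025,-0.04,0],[0,0,0],0.065],[[-0.025,-0.04,0],[0,0,0],0.065],[[-0.025,-0.04,0],[0,0,0],0.065],[[-0.01,-0.045,0],[0,0,0],0.065],[[0,-0.045,0],[0,0,0],0.065],[[0.02,-0.04,0],[0,0,0],0.065],[[0.03,-0.03,0],[0,0,0],0.065]]'

```text
time_s: 26.4
eef_pos: [502.8, -145.2, 280.1]
tool_rot: [[-0.996, 0.092, 0.002], [0.092, 0.996, -0.001], [-0.002, -0.001, -1.0]]
ft_force: [1.4, 0.6, 0.5]
finger_gap: 65.1
grip_force: 0.0
```

```bash
python3 - <<'E'
from cell import *
from h import *
np.set_printoptions(precision=1,suppress=True)
f=grab_frame("scene");cv2.imwrite("pics/s8.png",f["color"]);W=cloud(f)
P=W[(abs(W[...,0]-614)<40)&(abs(W[...,1]-258)<45)&(W[...,2]>145)&(W[...,2]<175)];print(len(P),P[:,2].max(),P.mean(0),rect(P))
s=sense();print(s["time_s"],s["eef_pos"],s["tool_rot"])
E
```

```text
248 162.19236885665646 [614.6 259.9 157.4] ((612.8546752929688, 258.5027770996094), (39.46193313598633, 16.845722198486328), 83.1338882446289)
26.45 [ 509.4 -150.4  279. ] [[-1.   0.1  0. ]
 [ 0.1  1.  -0. ]
 [-0.  -0.  -1. ]]
```

View pics/s8.png

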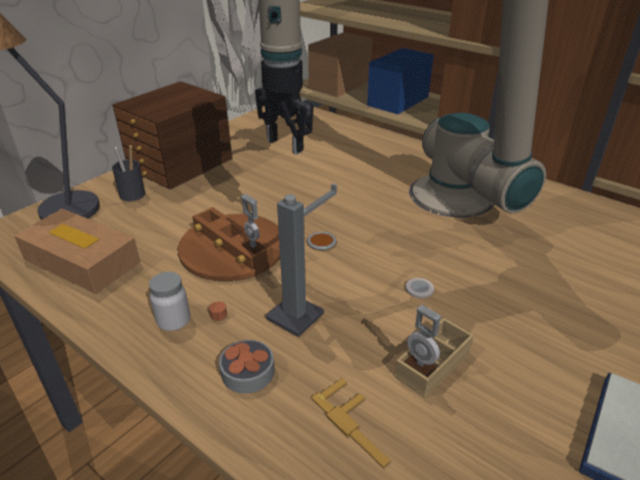

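The middle holder stands upright in the far bay (424,345). Now for the small one.

send_rows --increments '[[[0.02,-0.02,0],[0,0,-0.9],0.065],[[0.02,-0.02,0],[0,0,-0.9],0.065],[[0.01,-0.01,0],[0,0,0],0.065],[[0.007,-0.006,0],[0,0,0],0.065],[[0,0,0],[0,0,0],0.065],[[0,0,0],[0,0,0],0.065],[[0,0,0],[0,0,0],0.065],[[0,0,0],[0,0,0],0.065]]'

```text
time_s: 27.25
eef_pos: [560.1, -197.9, 278.8]
tool_rot: [[-0.993, 0.12, 0.0], [0.12, 0.993, 0.0], [-0.0, 0.0, -1.0]]
ft_force: [0.1, 0.5, 0.2]
finger_gap: 64.9
grip_force: 0.0
```

```bash
python3 - <<'E'
from cell import *
from h import *
np.set_printoptions(precision=2,suppress=True)
f=grab_frame("wrist");W=fcloud(f);s=sense();e=s["eef_pos"]
P=W[(abs(W[...,0]-560)<25)&(abs(W[...,1]+200)<40)&(W[...,2]>171)&(W[...,2]<182)];print(len(P),rect(P),P.mean(0));print(e,s["tool_rot"])
E
```

```text
1179 ((560.4790649414062, -200.3226776123047), (37.63623046875, 14.585521697998047), 82.92770385742188) [ 559.98 -200.41  177.31]
[ 560.22 -198.1   278.73] [[-0.99  0.12  0.  ]
 [ 0.12  0.99  0.  ]
 [-0.    0.   -1.  ]]
```

send_rows --increments '[[[0,-0.0024,-0.025],[0,0,0],0.065],[[0,0,-0.03],[0,0,0],0.065],[[0,0,-0.03],[0,0,0],0.065],[[0,0,-0.03],[0,0,0],0.065],[[0,0,-0.02],[0,0,0],0.065],[[0,0,-0.01],[0,0,0],0.065],[[0,0,0],[0,0,0],0.065],[[0,0,0],[0,0,0],0.065],[[0,0,0],[0,0,0],0.065]]'

```text
time_s: 28.2
eef_pos: [561.6, -201.6, 134.9]
tool_rot: [[-0.993, 0.121, 0.003], [0.121, 0.993, -0.001], [-0.003, -0.001, -1.0]]
ft_force: [0.4, -0.1, -0.1]
finger_gap: 65.1
grip_force: 0.0
```

send_rows --increments '[[[0,0,0],[0,0,0],0.03],[[0,0,0],[0,0,0],0.03],[[0,0,0],[0,0,0],0.03],[[0,0,0],[0,0,0],0.03],[[0,0,0],[0,0,0],0.03],[[0,0,0],[0,0,0],0.03]]'

```text
time_s: 28.8
eef_pos: [561.3, -201.0, 134.4]
tool_rot: [[-0.993, 0.121, 0.002], [0.121, 0.993, -0.0], [-0.002, 0.0, -1.0]]
ft_force: [-0.6, 2.5, 5.4]
finger_gap: 37.0
grip_force: 70.1
```

send_rows --increments '[[[0,0,0.004],[0,0,0],0.03],[[0,0,0.004],[0,0,0],0.03],[[0,0,0.005],[0,0,0],0.03],[[0,0,0.005],[0,0,0],0.03],[[0,0,0.006],[0,0,0],0.03],[[0,0,0.008],[0,0,0],0.03],[[0,0,0.008],[0,0,0],0.03],[[0,0,0.01],[0,0,0],0.03],[[0,0,0.015],[0,0,0],0.03],[[0,0,0.015],[0,0,0],0.03]]'

```text
time_s: 29.8
eef_pos: [560.4, -201.1, 214.6]
tool_rot: [[-0.993, 0.121, -0.0], [0.121, 0.993, -0.0], [0.0, -0.0, -1.0]]
ft_force: [0.1, -0.9, -1.8]
finger_gap: 36.9
grip_force: 71.2
```

send_rows --increments '[[[0,0,0.02],[0,0,0],0.03],[[0,0,0.02],[0,0,0],0.03],[[0,0,0.02],[0,0,0],0.03],[[0,0,0.005],[0,0,0],0.03],[[0,0,0],[0,0,0],0.03],[[0,0,0],[0,0,0],0.03]]'

```text
time_s: 30.4
eef_pos: [560.1, -200.9, 277.6]
tool_rot: [[-0.993, 0.121, -0.001], [0.121, 0.993, 0.001], [0.002, 0.001, -1.0]]
ft_force: [-0.2, -0.7, -1.6]
finger_gap: 37.2
grip_force: 71.2
```

send_rows --increments '[[[-0.02,0.012,0],[0,0,0.83],0.03],[[-0.02,0.015,0],[0,0,0.83],0.03],[[-0.02,0.02,0],[0,0,0.83],0.03],[[-0.02,0.02,0],[0,0,0.83],0.03],[[-0.02,0.02,0],[0,0,0.83],0.03],[[-0.01,0.02,0],[0,0,0.83],0.03],[[0,0.02,0],[0,0,0.83],0.03],[[0,0.02,0],[0,0,0.83],0.03],[[0,0.02,0],[0,0,0.83],0.03],[[0,0.012,0],[0,0,0.83],0.03]]'

```text
time_s: 31.4
eef_pos: [449.7, -20.8, 277.3]
tool_rot: [[-1.0, -0.025, -0.002], [-0.025, 1.0, 0.001], [0.002, 0.001, -1.0]]
ft_force: [1.0, 0.4, -1.7]
finger_gap: 37.3
grip_force: 71.2
```

send_rows --increments '[[[0,0,-0.02],[0,0,0],0.03],[[0,0,-0.02],[0,0,0],0.03],[[0,0,-0.018],[0,0,0],0.03],[[0,0,-0.002],[0,0,0],0.03],[[0,0,0],[0,0,0],0.03],[[0,0,0],[0,0,0],0.03],[[0,0,0],[0,0,0],0.03]]'

```text
time_s: 32.1
eef_pos: [451.4, -22.4, 219.3]
tool_rot: [[-1.0, -0.023, 0.002], [-0.023, 1.0, -0.0], [-0.002, -0.0, -1.0]]
ft_force: [-0.0, 0.2, -2.1]
finger_gap: 37.2
grip_force: 71.2
```

```bash
sed -i 's/w\[:,1\]>45/w[:,1]>25/' held.py; python3 held.py
```

```text
disc z mid 179.20373913209036 width 42.594614656714725 expect 178.7037391320904 foot min z 103.01066506451946 expect 104.70373913209039
32.15 [451.3 -22.3 219.2] [-1.  -0.  -0.5] 36.980100438247455
```

send_rows --increments '[[[0.008,0.0002,-0.001],[0,0,0],0.03],[[0.009,0.0002,0],[0,0,0],0.03],[[0.009,0.0002,0],[0,0,0],0.03],[[0.009,0.0002,0],[0,0,0],0.03],[[0.009,0.0002,0],[0,0,0],0.03],[[0.009,0.0002,0],[0,0,0],0.03],[[0.009,0.0001,0],[0,0,0],0.03],[[0.009,0.0001,0],[0,0,0],0.03],[[0.009,0.0001,0],[0,0,0],0.03],[[0.004,0.0001,0],[0,0,0],0.03]]'

```text
time_s: 33.15
eef_pos: [535.8, -20.6, 217.3]
tool_rot: [[-1.0, -0.023, 0.001], [-0.023, 1.0, 0.0], [-0.001, 0.0, -1.0]]
ft_force: [-0.7, 0.5, 0.3]
finger_gap: 37.5
grip_force: 71.2
```

send_rows --increments '[[[0,0,-0.006],[0,0,0],0.03],[[0,0,-0.006],[0,0,0],0.03],[[0,0,-0.004],[0,0,0],0.03],[[0,0,-0.002],[0,0,0],0.03],[[0,0,-0.002],[0,0,0],0.03],[[0,0,-0.003],[0,0,0],0.03],[[0,0,-0.003],[0,0,0],0.03],[[0,0,-0.002],[0,0,0],0.03],[[0,0,0],[0,0,0],0.03],[[0,0,0],[0,0,0],0.03]]'

```text
time_s: 34.15
eef_pos: [534.6, -20.5, 189.4]
tool_rot: [[-1.0, -0.023, -0.0], [-0.023, 1.0, 0.0], [0.0, 0.0, -1.0]]
ft_force: [-1.0, 0.7, 0.5]
finger_gap: 37.1
grip_force: 71.2
```

send_rows --increments '[[[0,0,-0.002],[0,0,0],0.03],[[0,0,-0.002],[0,0,0],0.03],[[0,0,-0.002],[0,0,0],0.03],[[0,0,-0.002],[0,0,0],0.03],[[0,0,0],[0,0,0],0.03],[[0,0,0],[0,0,0],0.03],[[0,0,0],[0,0,0],0.03]]'

```text
time_s: 34.85
eef_pos: [534.8, -20.5, 181.4]
tool_rot: [[-1.0, -0.023, 0.0], [-0.023, 1.0, 0.0], [-0.0, 0.0, -1.0]]
ft_force: [0.7, 0.6, -0.7]
finger_gap: 37.5
grip_force: 71.2
```

```bash
python3 held.py;python3 hang.py pics/s9.png
```

```text
disc z mid 143.9764883661599 width 43.31720873196423 expect 140.9764883661599 foot min z 63.18288261587679 expect 66.97648836615991
34.9 [534.8 -20.5 181.5] [-0.   0.2 -0.6] 37.44556416480877
foot [541.1 -11.5  86.3] [516.6 -41.8  64.2] [554.1   7.9 100. ]
disc [538.6 -15.  137. ] [521.7 -39.7 100. ] [552.5   5.6 174.8]
((537.0966186523438, -17.056636810302734), (30.415369033813477, 45.22712326049805), 0.971697986125946)
34.95 [534.8 -20.5 181.5] [ 0.6 -0.2  0.2]
```

View pics/s9.png

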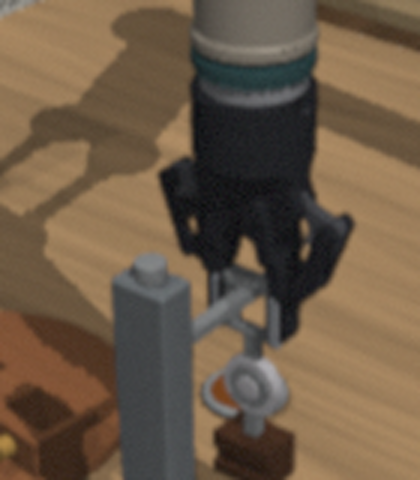

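The eye is on the hook with a dip of about 18 mm. I'll let go and wait.

send_rows --increments '[[[0,0,-0.001],[0,0,0],0.03],[[0,0,0],[0,0,0],0.04],[[0,0,0],[0,0,0],0.044],[[0,0,0],[0,0,0],0.065],[[0,0,0],[0,0,0],0.065],[[0,0,0],[0,0,0],0.065],[[0,0,0],[0,0,0],0.065]]'

```text
time_s: 35.65
eef_pos: [534.6, -20.5, 180.3]
tool_rot: [[-1.0, -0.023, -0.0], [-0.023, 1.0, 0.0], [0.0, 0.0, -1.0]]
ft_force: [0.0, -0.6, 0.7]
finger_gap: 65.2
grip_force: 0.0
```

send_rows --increments '[[[0,0,0.01],[0,0,0],0.065],[[0,0,0.02],[0,0,0],0.065],[[0,0,0.025],[0,0,0],0.065],[[0,0,0.025],[0,0,0],0.065],[[0,0,0.01],[0,0,0],0.065],[[0,0,0.01],[0,0,0],0.065],[[0,0,0],[0,0,0],0.065],[[0,0,0],[0,0,0],0.065],[[0,0,0],[0,0,0],0.065],[[0,0,0],[0,0,0],0.065]]'

```text
time_s: 36.65
eef_pos: [534.2, -20.5, 279.3]
tool_rot: [[-1.0, -0.023, -0.002], [-0.023, 1.0, 0.0], [0.002, 0.0, -1.0]]
ft_force: [-0.5, -0.4, 0.4]
finger_gap: 64.9
grip_force: 0.0
```

send_rows --increments '[[[0,0,0],[0,0,0],0.065],[[0,0,0],[0,0,0],0.065],[[0,0,0],[0,0,0],0.065],[[0,0,0],[0,0,0],0.065],[[0,0,0],[0,0,0],0.065],[[0,0,0],[0,0,0],0.065],[[0,0,0],[0,0,0],0.065],[[0,0,0],[0,0,0],0.065],[[0,0,0],[0,0,0],0.065],[[0,0,0],[0,0,0],0.065]]'

```text
time_s: 37.65
eef_pos: [534.6, -20.5, 280.4]
tool_rot: [[-1.0, -0.023, 0.0], [-0.023, 1.0, 0.0], [-0.0, 0.0, -1.0]]
ft_force: [0.9, -0.6, 0.1]
finger_gap: 65.1
grip_force: 0.0
```

send_rows --increments '[[[0,0,0],[0,0,0],0.065],[[0,0,0],[0,0,0],0.065],[[0,0,0],[0,0,0],0.065],[[0,0,0],[0,0,0],0.065],[[0,0,0],[0,0,0],0.065],[[0,0,0],[0,0,0],0.065],[[0,0,0],[0,0,0],0.065],[[0,0,0],[0,0,0],0.065],[[0,0,0],[0,0,0],0.065],[[0,0,0],[0,0,0],0.065]]'

```text
time_s: 38.65
eef_pos: [534.7, -20.5, 280.3]
tool_rot: [[-1.0, -0.023, 0.0], [-0.023, 1.0, 0.0], [-0.0, 0.0, -1.0]]
ft_force: [-0.2, -0.1, -0.2]
finger_gap: 64.9
grip_force: 0.0
```

send_rows --increments '[[[0,0,0],[0,0,0],0.065],[[0,0,0],[0,0,0],0.065],[[0,0,0],[0,0,0],0.065],[[0,0,0],[0,0,0],0.065],[[0,0,0],[0,0,0],0.065],[[0,0,0],[0,0,0],0.065],[[0,0,0],[0,0,0],0.065],[[0,0,0],[0,0,0],0.065],[[0,0,0],[0,0,0],0.065],[[0,0,0],[0,0,0],0.065]]'

```text
time_s: 39.65
eef_pos: [534.7, -20.5, 280.3]
tool_rot: [[-1.0, -0.023, 0.0], [-0.023, 1.0, 0.0], [-0.0, 0.0, -1.0]]
ft_force: [0.1, 0.6, 0.2]
finger_gap: 64.7
grip_force: 0.0
```

```bash
python3 hang.py
```

```text
foot [543.3 -11.3  83.8] [518.4 -41.8  67.1] [554.8   5.7 100. ]
disc [538.1 -16.  130. ] [517.1 -42.8 100. ] [552.4   5.4 174.8]
((534.5529174804688, -18.66621208190918), (34.90505599975586, 48.004390716552734), 1.0674986839294434)
39.7 [534.7 -20.5 280.3] [-0.4  0.1 -0.5]
```

send_rows --increments '[[[0,0,0],[0,0,0],0.065],[[0,0,0],[0,0,0],0.065],[[0,0,0],[0,0,0],0.065],[[0,0,0],[0,0,0],0.065],[[0,0,0],[0,0,0],0.065],[[0,0,0],[0,0,0],0.065],[[0,0,0],[0,0,0],0.065],[[0,0,0],[0,0,0],0.065],[[0,0,0],[0,0,0],0.065],[[0,0,0],[0,0,0],0.065]]'

```text
time_s: 40.7
eef_pos: [534.7, -20.5, 280.3]
tool_rot: [[-1.0, -0.023, -0.0], [-0.023, 1.0, 0.0], [0.0, 0.0, -1.0]]
ft_force: [-0.0, -0.5, -0.0]
finger_gap: 65.0
grip_force: 0.0
```

send_rows --increments '[[[0,0,0],[0,0,0],0.065],[[0,0,0],[0,0,0],0.065],[[0,0,0],[0,0,0],0.065],[[0,0,0],[0,0,0],0.065],[[0,0,0],[0,0,0],0.065],[[0,0,0],[0,0,0],0.065],[[0,0,0],[0,0,0],0.065],[[0,0,0],[0,0,0],0.065],[[0,0,0],[0,0,0],0.065],[[0,0,0],[0,0,0],0.065]]'

```text
time_s: 41.7
eef_pos: [534.6, -20.5, 280.4]
tool_rot: [[-1.0, -0.023, 0.0], [-0.023, 1.0, 0.0], [-0.0, 0.0, -1.0]]
ft_force: [-0.6, 0.5, 0.4]
finger_gap: 65.0
grip_force: 0.0
```

```bash
python3 hang.py
```

```text
foot [543.4 -10.9  83.8] [518.1 -42.1  66.3] [552.7   7.1  99.9]
disc [538.1 -15.3 130. ] [518.5 -42.1 100. ] [552.8   5.9 174.4]
((535.600830078125, -18.194225311279297), (33.62733459472656, 47.711795806884766), 1.0506103038787842)
41.75 [534.7 -20.5 280.3] [ 0.9 -0.3 -0.2]
```

It is still. I'll regrasp about 3 mm higher, since it hangs a little higher now, lift it and withdraw.

send_rows --increments '[[[0,0,-0.02],[0,0,0],0.065],[[0,0,-0.025],[0,0,0],0.065],[[0,0,-0.025],[0,0,0],0.065],[[0,0,-0.015],[0,0,0],0.065],[[0,0,-0.008],[0,0,0],0.065],[[0,0,-0.004],[0,0,0],0.065],[[0,0,0],[0,0,0],0.065],[[0,0,0],[0,0,0],0.065]]'

```text
time_s: 42.55
eef_pos: [535.3, -20.6, 184.2]
tool_rot: [[-1.0, -0.023, 0.002], [-0.023, 1.0, -0.0], [-0.002, -0.0, -1.0]]
ft_force: [-0.1, -0.7, 0.7]
finger_gap: 65.1
grip_force: 0.0
```

send_rows --increments '[[[0,0,0],[0,0,0],0.03],[[0,0,0],[0,0,0],0.03],[[0,0,0],[0,0,0],0.03],[[0,0,0],[0,0,0],0.03],[[0,0,0],[0,0,0],0.03],[[0,0,0],[0,0,0],0.03]]'

```text
time_s: 43.15
eef_pos: [534.9, -20.6, 183.4]
tool_rot: [[-1.0, -0.023, 0.0], [-0.023, 1.0, 0.0], [-0.0, 0.0, -1.0]]
ft_force: [0.7, -0.2, -0.1]
finger_gap: 37.4
grip_force: 69.8
```

send_rows --increments '[[[0,0,0.004],[0,0,0],0.03],[[0,0,0.005],[0,0,0],0.03],[[0,0,0.005],[0,0,0],0.03],[[0,0,0.005],[0,0,0],0.03],[[0,0,0.005],[0,0,0],0.03],[[0,0,0.005],[0,0,0],0.03],[[0,0,0.005],[0,0,0],0.03],[[0,0,0],[0,0,0],0.03],[[0,0,0],[0,0,0],0.03],[[0,0,0],[0,0,0],0.03]]'

```text
time_s: 44.15
eef_pos: [534.4, -20.5, 217.1]
tool_rot: [[-1.0, -0.023, -0.001], [-0.023, 1.0, 0.0], [0.001, 0.0, -1.0]]
ft_force: [0.7, -0.4, -2.1]
finger_gap: 36.9
grip_force: 70.0
```

```bash
python3 held.py
```

```text
disc z mid 174.5279123638393 width 42.4288586560109 expect 176.5279123638393 foot min z 99.28313855110503 expect 102.5279123638393
44.2 [534.4 -20.5 217. ] [-0.1  0.2 -1.1] 37.294904461143446
```

send_rows --increments '[[[-0.004,-0.0001,0.001],[0,0,0],0.03],[[-0.009,-0.0002,0],[0,0,0],0.03],[[-0.009,-0.0002,0],[0,0,0],0.03],[[-0.009,-0.0002,0],[0,0,0],0.03],[[-0.009,-0.0002,0],[0,0,0],0.03],[[-0.009,-0.0002,0],[0,0,0],0.03],[[-0.009,-0.0002,0],[0,0,0],0.03],[[-0.009,-0.0002,0],[0,0,0],0.03],[[-0.01,-0.0002,0],[0,0,0],0.03],[[-0.009,-0.0002,0],[0,0,0],0.03]]'

```text
time_s: 45.2
eef_pos: [447.7, -22.4, 218.3]
tool_rot: [[-1.0, -0.023, -0.0], [-0.023, 1.0, 0.0], [0.0, 0.0, -1.0]]
ft_force: [0.0, 0.2, -2.3]
finger_gap: 36.8
grip_force: 70.0
```

```bash
python3 held.py; python3 - <<'E'
from cell import *
from h import *
f=grab_frame("top");W=cloud(f)
P=W[(abs(W[...,0]-565)<150)&(abs(W[...,1]-258)<110)&(W[...,2]>38)&(W[...,2]<54)];print(len(P),rect(P))
f=grab_frame("scene");W=cloud(f)
P=W[(abs(W[...,0]-614)<80)&(abs(W[...,1]-258)<85)&(W[...,2]>145)&(W[...,2]<175)];print(len(P),P[:,2].max(),rect(P))
E
```

```text
disc z mid 175.78174687967316 width 43.51127276598288 expect 177.78174687967316 foot min z 100.91913094727397 expect 103.78174687967316
45.25 [446.  -22.2 218.3] [-2.5  0.7 -2.5] 37.13148182242411
680 ((565.2410278320312, 258.08001708984375), (67.48616790771484, 145.7741241455078), 84.86317443847656)
244 162.59479001590398 ((613.3065185546875, 258.5140075683594), (38.3297233581543, 17.305112838745117), 84.36073303222656)
```

send_rows --increments '[[[0,0.025,0.003],[0,0,-0.65],0.03],[[0,0.03,0.003],[0,0,-0.65],0.03],[[0.005,0.03,0.003],[0,0,-0.65],0.03],[[0.01,0.03,0.003],[0,0,-0.65],0.03],[[0.01,0.03,0.003],[0,0,-0.65],0.03],[[0.01,0.03,0.003],[0,0,-0.65],0.03],[[0.01,0.03,0.003],[0,0,-0.65],0.03],[[0.01,0.03,0.002],[0,0,-0.65],0.03],[[0.01,0.03,0],[0,0,-0.65],0.03],[[0.007,0.022,0],[0,0,-0.65],0.03]]'

```text
time_s: 46.35
eef_pos: [521.9, 266.9, 241.1]
tool_rot: [[-0.996, 0.089, 0.001], [0.089, 0.996, 0.001], [-0.001, 0.001, -1.0]]
ft_force: [0.1, -1.3, -2.9]
finger_gap: 36.8
grip_force: 70.6
```

send_rows --increments '[[[0,0,-0.01],[0,0,0],0.03],[[0,0,-0.02],[0,0,0],0.03],[[0,0,-0.02],[0,0,0],0.03],[[0,0,-0.01],[0,0,0],0.03],[[0,0,0],[0,0,0],0.03],[[0,0,0],[0,0,0],0.03],[[0,0,0],[0,0,0],0.03]]'

```text
time_s: 47.05
eef_pos: [521.5, 264.7, 182.5]
tool_rot: [[-0.996, 0.09, 0.002], [0.09, 0.996, 0.001], [-0.002, 0.001, -1.0]]
ft_force: [-0.0, 0.5, -1.3]
finger_gap: 36.7
grip_force: 70.8
```

```bash
cat > place.py <<'E'
from cell import *
from h import *
np.set_printoptions(precision=1,suppress=True)
s=sense();e=s["eef_pos"];R=s["tool_rot"];print(e,R[0,1])
for n in("wrist","scene","top"):
    f=grab_frame(n);W=fcloud(f) if n=="wrist" else cloud(f)
    L=(W-e)@R; o=e[2]-114.5; z=W[...,2]
    def q(m,t):
        P=L[m]
        if len(P)>20: print(n,t,len(P),np.percentile(P[:,:2],[1,99],axis=0).ravel())
    near=(abs(L[...,0])<30)&(abs(L[...,1])<45)
    q(near&(z>o+6)&(z<o+36),"foot"); q(near&(z>o+50)&(z<o+98),"disc")
    m=(abs(L[...,0]+47)<140)&(abs(L[...,1])<60)&(z>38)&(z<52);q(m,"crate");print(rect(W[m]))
E
python3 place.py
```

```text
[521.5 264.7 182.5] 0.090076704868087
wrist foot 2291 [ -3.1 -22.7  17.4  22.3]
wrist disc 2885 [ -3.3 -20.6   8.7  20.3]
wrist crate 2109 [-95.  -33.1  28.1  32.5]
((556.77587890625, 261.4190673828125), (66.42243957519531, 126.92505645751953), 84.7525634765625)
scene foot 609 [-16.8 -20.8  16.3  25.4]
scene disc 447 [ -8.  -17.7   5.9  23.1]
scene crate 697 [-119.2  -29.5   25.9   35.5]
((568.5123291015625, 262.8731689453125), (67.10934448242188, 148.4797821044922), 84.68506622314453)
top foot 125 [-13.6 -26.4  17.9  12.8]
top crate 649 [-116.3  -36.2   28.6   29.7]
((565.3751831054688, 257.97039794921875), (67.51899719238281, 145.90777587890625), 84.5126953125)
```

send_rows --increments '[[[0,0.0005,-0.01],[0,0,0],0.03],[[0,0,-0.01],[0,0,0],0.03],[[0,0,-0.01],[0,0,0],0.03],[[0,0,-0.01],[0,0,0],0.03],[[0,0,-0.008],[0,0,0],0.03],[[0,0,-0.005],[0,0,0],0.03],[[0,0,-0.004],[0,0,0],0.03],[[0,0,-0.001],[0,0,0],0.03],[[0,0,0],[0,0,0],0.03],[[0,0,0],[0,0,0],0.03]]'

```text
time_s: 48.2
eef_pos: [521.0, 265.2, 123.7]
tool_rot: [[-0.996, 0.09, 0.001], [0.09, 0.996, 0.0], [-0.001, 0.0, -1.0]]
ft_force: [1.0, -0.4, -1.6]
finger_gap: 37.1
grip_force: 70.8
```

send_rows --increments '[[[0,0,-0.001],[0,0,0],0.03],[[0,0,0],[0,0,0],0.03],[[0,0,0],[0,0,0],0.03]]'

```text
time_s: 48.5
eef_pos: [520.7, 265.1, 122.5]
tool_rot: [[-0.996, 0.09, 0.0], [0.09, 0.996, 0.0], [-0.0, 0.0, -1.0]]
ft_force: [-1.3, -0.2, -1.4]
finger_gap: 36.9
grip_force: 70.8
```

send_rows --increments '[[[0,0,-0.001],[0,0,0],0.03],[[0,0,0],[0,0,0],0.03],[[0,0,0],[0,0,0],0.03]]'

```text
time_s: 48.8
eef_pos: [520.6, 265.1, 121.3]
tool_rot: [[-0.996, 0.09, -0.0], [0.09, 0.996, 0.0], [0.0, 0.0, -1.0]]
ft_force: [-1.1, -0.2, -0.9]
finger_gap: 37.1
grip_force: 70.8
```

send_rows --increments '[[[0,0,-0.001],[0,0,0],0.03],[[0,0,0],[0,0,0],0.03],[[0,0,0],[0,0,0],0.03]]'

```text
time_s: 49.1
eef_pos: [520.6, 265.1, 120.3]
tool_rot: [[-0.996, 0.09, -0.0], [0.09, 0.996, 0.0], [0.0, 0.0, -1.0]]
ft_force: [0.0, 0.3, -0.8]
finger_gap: 37.1
grip_force: 70.8
```

send_rows --increments '[[[0,0,-0.001],[0,0,0],0.03],[[0,0,0],[0,0,0],0.03],[[0,0,0],[0,0,0],0.03]]'

```text
time_s: 49.4
eef_pos: [520.8, 265.1, 119.6]
tool_rot: [[-0.996, 0.09, 0.001], [0.09, 0.996, 0.0], [-0.001, 0.0, -1.0]]
ft_force: [0.1, 0.1, -0.2]
finger_gap: 37.2
grip_force: 71.1
```

send_rows --increments '[[[0,0,-0.0005],[0,0,0],0.03],[[0,0,0],[0,0,0],0.03],[[0,0,0],[0,0,0],0.03]]'

```text
time_s: 49.7
eef_pos: [520.9, 265.1, 119.6]
tool_rot: [[-0.996, 0.09, 0.001], [0.09, 0.996, 0.0], [-0.001, 0.0, -1.0]]
ft_force: [-0.9, -1.0, 6.3]
finger_gap: 37.1
grip_force: 71.3
```

send_rows --increments '[[[0,0,0],[0,0,0],0.041],[[0,0,0],[0,0,0],0.045],[[0,0,0],[0,0,0],0.05],[[0,0,0],[0,0,0],0.058],[[0,0,0],[0,0,0],0.058],[[0,0,0.01],[0,0,0],0.058],[[0,0,0.02],[0,0,0],0.058],[[0,0,0.03],[0,0,0],0.058],[[0,0,0.04],[0,0,0],0.06],[[0,0,0.04],[0,0,0],0.065]]'

```text
time_s: 50.7
eef_pos: [520.3, 265.0, 260.7]
tool_rot: [[-0.996, 0.09, -0.0], [0.09, 0.996, 0.0], [0.0, 0.0, -1.0]]
ft_force: [1.3, 0.6, 0.1]
finger_gap: 65.5
grip_force: 0.0
```

send_rows --increments '[[[-0.02,0,0.02],[0,0,0],0.065],[[-0.03,0,0.02],[0,0,0],0.065],[[-0.03,0,0.02],[0,0,0],0.065],[[-0.03,0,0.02],[0,0,0],0.065],[[-0.03,0,0],[0,0,0],0.065],[[-0.03,0,0],[0,0,0],0.065],[[-0.02,0,0],[0,0,0],0.065],[[0,0,0],[0,0,0],0.065],[[0,0,0],[0,0,0],0.065],[[0,0,0],[0,0,0],0.065]]'

```text
time_s: 51.7
eef_pos: [331.8, 265.2, 338.8]
tool_rot: [[-0.996, 0.09, 0.001], [0.09, 0.996, 0.0], [-0.001, 0.0, -1.0]]
ft_force: [0.7, 0.7, 0.3]
finger_gap: 65.1
grip_force: 0.0
```

```bash
python3 - <<'E'
from cell import *
from h import *
np.set_printoptions(precision=1,suppress=True)
f=grab_frame("scene");W=cloud(f);cv2.imwrite("pics/s10.png",f["color"])
for c in((613,258),(522,267)):
    P=W[(abs(W[...,0]-c[0])<35)&(abs(W[...,1]-c[1])<45)&(W[...,2]>145)&(W[...,2]<175)];print(len(P),P[:,2].max(),rect(P))
s=sense();print(s["time_s"],s["eef_pos"],s["finger_gap"])
E
```

```text
245 162.21012252065532 ((595.9830932617188, 250.84310913085938), (39.90850067138672, 17.25468635559082), 83.59381866455078)
211 162.1335037222858 ((504.7417907714844, 259.9110107421875), (38.46095275878906, 16.877788543701172), 84.05785369873047)
51.75 [331.8 265.2 338.6] 65.13421580563873
```

View pics/s10.png

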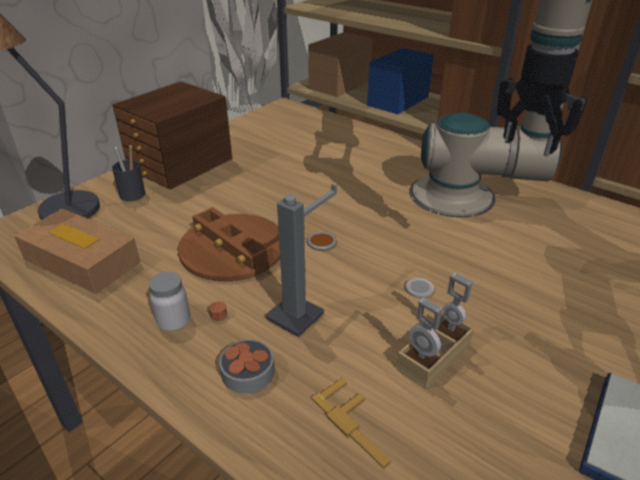

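Both holders stand upright in the crate (425,335 and 458,300). The crate has been nudged about 18 mm with both inside. I'll confirm that it is at rest, then hand in.

send_rows --increments '[[[0,0,0],[0,0,0],0.065],[[0,0,0],[0,0,0],0.065],[[0,0,0],[0,0,0],0.065],[[0,0,0],[0,0,0],0.065],[[0,0,0],[0,0,0],0.065],[[0,0,0],[0,0,0],0.065],[[0,0,0],[0,0,0],0.065],[[0,0,0],[0,0,0],0.065],[[0,0,0],[0,0,0],0.065],[[0,0,0],[0,0,0],0.065]]'

```text
time_s: 52.75
eef_pos: [330.6, 265.1, 338.9]
tool_rot: [[-0.996, 0.09, 0.0], [0.09, 0.996, 0.0], [-0.0, 0.0, -1.0]]
ft_force: [0.3, 0.3, -0.9]
finger_gap: 64.9
grip_force: 0.0
```

```bash
python3 - <<'E'
from cell import *
from h import *
f=grab_frame("scene");W=cloud(f);r=[]
for c in((596,251),(505,260)):
    P=W[(abs(W[...,0]-c[0])<35)&(abs(W[...,1]-c[1])<45)&(W[...,2]>145)&(W[...,2]<175)];r.append((P[:,2].max(),rect(P)));print(r[-1])
ok=all(z>158 and abs(q[0][0]-x)<4 for (z,q),x in zip(r,(596,504.7)))
print(ok, sign_off() if ok else None)
E
```

```text
(np.float64(162.96711747456823), ((596.310791015625, 250.64048767089844), (40.029964447021484, 17.310791015625), 85.68244171142578))
(np.float64(161.95203181870556), ((504.28717041015625, 259.6663818359375), (39.950809478759766, 16.40407371520996), 87.88575744628906))
the job is handed in; nothing more can be done
True None
```

Only two holders were present: the middle then the small one were hung on the hook, left until still, and stood upright in the crate's two end bays, and the job is handed in; the crate shifted about 18 mm around the time the arm withdrew after the last placing (probably the expected knock), with both holders staying upright.

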